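# Load a label roll on the leaning unwinder and lock it with the D-shaft spindle

## Robot

A 6-joint arm with a two-finger parallel gripper is mounted at the origin on a cart in front of the work surface, level with it; the furniture and walls round the work are solid. World frame = base frame: x ahead of the robot, y to its left, z up, the work surface at z = 0. Lengths are in mm, angles in degrees, forces in N, time in s.
With the tool pointing down it reaches from about 300 to 850 mm from the base axis. Payload 4.2 kg.
Tool frame: the origin (TCP) lies at the very end of the fingers, on their centre line; the grasp point (between the pads) lies 19 mm behind it (hold_point_z is the z of the grasp point in the tool frame, in mm); z points along the fingers, y is the direction in which the jaws open and shut (so a half turn about z gives the same grasp; the last joint's range is limited). The gripper opens to 91 mm and grips with 3 to 60 N. Pads are 32 mm wide; open, the fingers measure 118 mm over their backs; the gripper's body (76 mm by 178 mm) begins 60 mm behind the grasp point.
Start: joints at [74.599, 18.312, 89.639, -0, 72.044, -1.146], TCP at [141.59, 557.311, 213.976] pointing down, gripper open.
Joint ranges: [-177.97, 177.97], [-48.28, 115.42], [12.27, 149.76], [-77.06, 257.06], [2.81, 150.46], [-146.56, 146.56]. Speed limits (degrees/s): [147.25, 147.25, 180, 180, 180, 180].

## Interface

Orientations are given as [roll, pitch, yaw] about the fixed x, y, z axes, in that order (R = Rz(yaw) Ry(pitch) Rx(roll)).
In Python, from workcell import state, grab_frame, job_done, hold_point_z gives the robot as it stands. The module is installed in compiled form; this text tells all that it offers.
- The arm moves only by the shell command python3 -m creep 'ROWS' [FORCE]. ROWS is JSON, a list of rows, each a list of 7 numbers: the closure, from 0 (fully open) to 1 (shut), then the shift along the tool's x, y, z in mm, then the turn, a rotation vector about the tool's x, y, z in degrees. A call has 1 to 5 rows; each row shifts and turns the commanded pose from where the row before left it, along the tool's axes as they then stand; what a row does not reach is not made up. A row lasts 1/8 s, in which the tool goes at most 62.5 mm and 10.7 degrees, less where a joint would pass 70% of its speed; a pose out of reach is approached as far as the arm can. A call is refused whole if a number of a shift passes 62.5 or a number of a turn 10.7, either way. A call with a gripper value outside its range is refused whole. The fingers move at their own pace and stop on an object; FORCE is the grip in N (left out, the last holds). Time passes only in rows, so rows that do not move let the fingers close. It gives the time, the measured TCP pose, the force and the opening at its end, in the units of the state.
- state(): the state, without advancing time (a new reading comes with each control period).
- grab_frame(name): name is "scene" or "top" or "wrist"; returns a dict with "frame" (384x512x3 uint8, red, green, blue), "fx", "fy", "cx", "cy" (pixels), "view" (4x4, takes a point from world to camera coordinates). Camera axes: x right, y down, z forward; pixel columns grow to the right and rows downward; lengths in mm; the calibration is good to about 2 mm. A picture is of the moment at which its call begins. There is no depth.
- job_done(): hands the job in, once; it reports no verdict.
The state is a dict: "time_s": time; "qpos": joint angles; "qvel": joint speeds; "effort": joint torques, N m; "ee_pos": TCP position; "ee_rot": TCP orientation; "force": force on the tool from outside, world axes, zero at the start; "torque": the same for the moment, N m; "gripper_width": finger opening in mm.
Only numpy, scipy, OpenCV 4.12 (cv2) and the standard library are available. Lean on these libraries where they do the work, as an engineer would, in place of code of your own. Each camera call takes 0.05 s, during which the arm holds its last target.

## Task

Load the label unwinder: put the small open-cored label roll over the hub on its leaning platter, then take the winged spindle from its stand, turn it so that the flat on its shaft matches the D-shaped hole in the hub, and thread it through the roll into the hub until its flange rests on the roll. Let go of everything and leave the other things on the desk standing where they are.

Things in the scene. Friction and masses are not known exactly. Their poses are not given: they have to be found in the camera images.
- hub (a point): Centre of the unwinder's round white platter (86 mm across), on its top face, about 95 mm above the desk. z is the platter's normal and the hub's axis, leaning 25 degrees from vertical, up and towards the robot; x lies in the platter, towards the flat of the hub's D-hole and the black mark on the platter's rim. A steel hub boss, 25 mm across, stands 12 mm above this point.
- hub_mouth (a point): Centre of the D-hole's mouth on top of the hub boss, 12 mm above hub along z, same axes. The hole is 18.4 mm in diameter and 40 mm deep; its one flat lies 4.7 mm from the axis on the +x side.
- platter (a joint): Turn of the platter about the hub's z, rad; 0: the hole's flat and +x point straight up the slope; found within 0.5 either way. Stiff (0.12 N m), stays where it is; it need not be turned.
- unwinder: Label unwinder, fixed to the desk: grey base 150 x 100 mm with two cheeks that carry the platter. Origin on the desk straight below the platter's centre; at yaw 0 the platter faces the robot along -x.
- roll_center (a point): Small label roll, loose, flat on the desk: paper ring 60 mm outside, open core 32 mm inside, 40 mm high, about 0.12 kg. This point is its centre, half-way up; z is its axis. Seated on the hub, its lower face lies on the platter and this point is 20 mm above hub along the hub's z.
- spindle_grip (a point): Spindle, loose, about 0.07 kg, upright in its stand. This point is the centre of its black wing grip, an upright bar 36 mm long along x, 12 mm thick along y, 42 mm high. z points up the axis, x to the shaft's flat; a white mark on the bar's top and flange lies on that side. Seated, this point is 65 mm above hub along the hub's z, x along the hub's x; turned wrong it stops 34 mm higher.
- spindle_flange (a point): Centre of the underside of the spindle's flange (46 mm across, 4 mm thick), 25 mm below the grip's centre; same axes. Below it runs the steel shaft, 62 mm long, 16 mm in diameter, with one flat along its whole length 3.5 mm from the axis on the +x side; the last 5 mm of the tip taper by 2.5 mm all round.
- stand: Spindle stand, fixed: grey upright tube 44 mm across, 70 mm high on a 66 mm foot, round hole 20 mm wide in which the spindle's shaft hangs, the flange on the tube's top. Origin at the centre of its foot on the desk.
- big_roll: Bystander: larger white label roll lying flat, 72 mm across, 42 mm high (not the one to load). Origin at the centre of its underside.
- mug: Bystander: green mug, 86 x 118 mm, 96 mm high. Origin under its centre.
- tape: Bystander: green tape dispenser, 150 mm long along its x, 38 mm wide, 86 mm high. Origin under its centre.
- tin: Bystander: blue flat tin, 62 x 92 x 27 mm. Origin under its centre.
- core: Bystander: empty brown cardboard core standing up, 33 mm across, 70 mm high. Origin under its centre.
- pen: Bystander: blue pen, lying flat, 142 mm long along its y, 9 mm thick. Origin under its centre.
Not all that is in view belongs to the job. What is shaped like the part that bears spindle_grip but yellow is not meant.

How it is judged (in metres and radians):
On the way, in this order (a step that is already met when the one before it is completed fails the run):
1. the small label roll lies on the platter, its core over the hub boss (x of roll_center in the frame of hub between -0.006 and 0.006 m and y of roll_center in the frame of hub between -0.006 and 0.006 m and z of roll_center in the frame of hub between 0.016 and 0.024 m and angle between the z axis of roll_center and the z axis of hub, either way round below 0.12 rad), for 0.3 s.
2. the spindle is threaded through the roll into the D-hole, its flange down on the roll (all of step 1 and x of spindle_grip in the frame of hub between -0.005 and 0.005 m and y of spindle_grip in the frame of hub between -0.005 and 0.005 m and z of spindle_grip in the frame of hub between 0.061 and 0.069 m and angle between the z axis of spindle_grip and the z axis of hub, either way round below 0.1 rad and angle between the x axis of spindle_grip and the x axis of hub, either way round below 0.3 rad), for 0.2 s.
At the end, for the whole second after the job is handed in: The roll lies on the platter with its centre within 6 mm of the hub's axis, flat (within 0.12 rad) and within 4 mm of full depth; the spindle's axis is within 5 mm and 0.1 rad of the hub's, its flat within 0.3 rad of the hole's flat, its flange down on the roll within 4 mm; both at rest (all of step 2 and linear speed of each of roll, spindle below 0.02 m/s); the robot touches nothing.
It fails at once if a bystander (larger roll, mug, tape dispenser, tin, cardboard core, pen) is shifted by more than 30 mm (distance of any of big_roll, mug, tape, tin, core, pen from where it was at the start of the episode above 0.03 m).
It fails at once if the mug, the tape dispenser or the cardboard core is tipped over (angle between any of mug, tape, core's own z axis and vertical above 0.5 rad).
It also fails if it takes over 72 s, if anything falls off the work surface, if the arm or the gripper's body presses on something with over 40 N, if the wrist force passes 120 N, or if a joint passes its speed limit or range.

## Working session

There is one attempt and no reset: what is moved stays moved. The work goes in short steps, Python scripts to look and compute and a shell command to move; the robot and the scene stay as the last step left them, time stands still between calls to the robot, and variables do not carry over. Pictures are saved under pics/ and viewed, and the job is handed in when it is done.

```bash
mkdir -p pics; ls
python3 - <<'E'
from workcell import state, grab_frame, hold_point_z
import cv2,numpy as np
print(state(), hold_point_z if not callable(hold_point_z) else hold_point_z())
for n in ["scene","top","wrist"]:
    f=grab_frame(n); cv2.imwrite(f"pics/{n}0.png",f["frame"][:,:,::-1])
    np.savez(f"{n}0.npz",**f)
    print(n,f["fx"],f["fy"],f["cx"],f["cy"],np.round(f["view"],3).tolist())
E
```

```text
pics
{'time_s': 0.0, 'qpos': array([ 7.46005966e+01,  1.83499147e+01,  8.97054715e+01, -1.61112521e-03,
        7.20422778e+01, -1.14863611e+00]), 'qvel': array([ 0.00750029, -0.05502946,  0.06298435, -0.02034257, -0.0430469 ,
       -0.02280149]), 'effort': array([-2.60698143e-04, -4.12452972e+01, -2.31972724e+01,  7.26136984e-02,
        4.57479979e-02, -1.46984939e-04]), 'ee_pos': array([141.4494479 , 556.82304171, 213.14390495]), 'ee_rot': array([-1.79902325e+02, -4.26303741e-04,  1.65749730e+02]), 'force': array([-0.0570482 , -0.21522944,  0.0459347 ]), 'torque': array([-0.00554608,  0.04496129,  0.00686307]), 'gripper_width': 90.99435632518113} -18.8
scene 470.10894074099826 470.10894074099826 255.95754775256313 187.88809686976504 [[0.587, -0.81, 0.011, -377.888], [-0.52, -0.387, -0.761, 323.239], [0.621, 0.441, -0.648, 1139.427], [0.0, 0.0, 0.0, 1.0]]
top 444.97565874380365 444.97565874380365 252.93801244768312 193.93283144194334 [[-0.025, -1.0, -0.002, -109.19], [-0.984, 0.025, -0.177, 514.77], [0.177, -0.003, -0.984, 1276.748], [0.0, 0.0, 0.0, 1.0]]
wrist 301.8685094248426 301.8685094248426 257.14087292445106 193.99365945047606 [[0.246, 0.969, -0.001, -573.927], [0.931, -0.236, 0.278, -31.654], [0.269, -0.069, -0.961, 391.563], [0.0, 0.0, 0.0, 1.0]]
```

View pics/scene0.png

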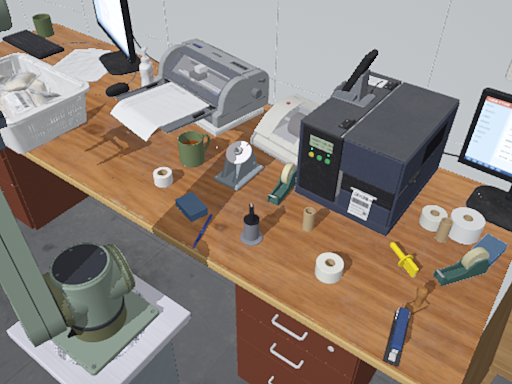

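View pics/top0.png

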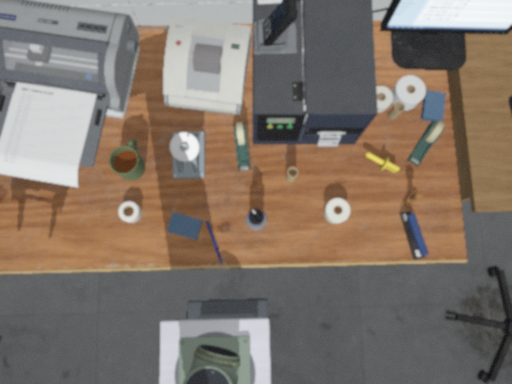

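View pics/wrist0.png

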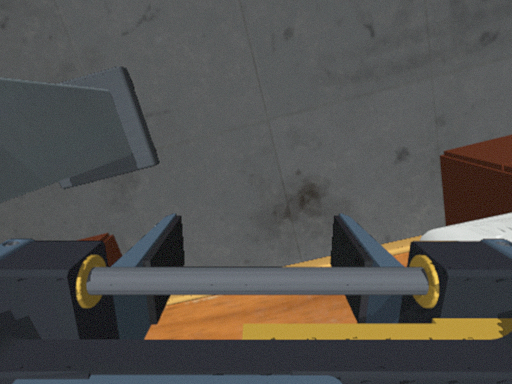

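The small roll could be confused with several others. In the top view the candidates are the roll at (129,211), the one at (337,210) and two at the far right, (384,98) and (410,92). The spindle could be the black-gripped one in the stand at (257,217) or the yellow one at (382,162). By the descriptions I expect the roll at (129,211), which looks smaller, and the black spindle. I'll check both in crops.

```bash
cat > h.py <<'E'
import numpy as np, cv2
from scipy.spatial.transform import Rotation as R
def load(n): 
    f=np.load(n); return {k:f[k] for k in f.files}
def proj(f,P):
    P=np.atleast_2d(P); c=P@f["view"][:3,:3].T+f["view"][:3,3]
    return np.c_[f["fx"]*c[:,0]/c[:,2]+f["cx"], f["fy"]*c[:,1]/c[:,2]+f["cy"]]
def ray(f,uv):
    M=f["view"][:3,:3]; o=-M.T@f["view"][:3,3]
    d=M.T@np.array([(uv[0]-f["cx"])/f["fx"],(uv[1]-f["cy"])/f["fy"],1.]); return o,d/np.linalg.norm(d)
def onz(f,uv,z):
    o,d=ray(f,uv); return o+d*(z-o[2])/d[2]
def tri(rs):
    A=np.zeros((3,3));b=np.zeros(3)
    for o,d in rs:
        Q=np.eye(3)-np.outer(d,d);A+=Q;b+=Q@o
    x=np.linalg.solve(A,b); return x,[np.linalg.norm((np.eye(3)-np.outer(d,d))@(x-o)) for o,d in rs]
def crop(f,u,v,w,h,s,name):
    c=f["frame"][v:v+h,u:u+w,::-1]; cv2.imwrite(name,cv2.resize(c,None,fx=s,fy=s,interpolation=cv2.INTER_CUBIC))
def rpy(a): return R.from_euler('xyz',a,degrees=True)
E
python3 - <<'E'
from h import *
t=load("top0.npz"); s=load("scene0.npz")
for n,u,v in [("roll?",129,211),("big?",337,210),("stand",257,217),("plat",186,146),("core",292,173)]:
    p=onz(t,(u,v),40); print(n,p, proj(s,p))
crop(t,100,120,190,140,4,"pics/tcrop.png")
crop(s,140,120,190,150,4,"pics/scrop.png")
for f,n in [(t,"t"),(s,"s")]:
    g=cv2.cvtColor(f["frame"],cv2.COLOR_RGB2HSV)
    m=((g[...,1]<50)&(g[...,2]>140)).astype(np.uint8)
    k,l,st,c=cv2.connectedComponentsWithStats(m)
    for i in range(1,k):
        if 60<st[i,4]<1500: print(n,st[i],c[i])
E
```

```text
roll? [470.84526845 246.68808414  40.        ] [[162.51604492 173.14656229]]
big? [ 458.15025649 -370.22330984   40.        ] [[328.70893241 263.24108854]]
stand [ 443.28408594 -132.48034265   40.        ] [[252.36981828 228.03755665]]
plat [666.42083645  77.88112556  40.        ] [[241.01326452 162.65877162]]
core [ 573.94016765 -241.40978166   40.        ] [[309.29040863 218.18404759]]
t [257   0  25   5 101] [268.37623762   1.57425743]
t [372   0  20  11 164] [379.99390244   3.98170732]
t [373  10  13  11 103] [378.33980583  15.39805825]
t [ 376   75   51   38 1178] [401.99151104  93.37945671]
t [268 119  24   4  72] [279.94444444 120.18055556]
t [236 123   9  23 168] [239.91071429 134.05952381]
t [427 122  16  20 161] [435.18012422 132.35403727]
t [170 131  35  47 948] [188.61708861 148.39345992]
t [317 131  28  16 334] [329.17964072 138.57185629]
t [324 197  27  27 522] [336.73754789 210.31417625]
t [118 201  23  22 340] [129.17647059 211.71470588]
t [248 221  19  10  66] [256.77272727 226.60606061]
s [368  75  20  13 150] [376.34666667  81.2       ]
s [332  94  43  13 135] [359.52592593  99.91851852]
s [310 135  23  18 217] [320.61751152 143.59907834]
s [226 141  26  37 497] [238.49899396 153.58148893]
s [439 154  73  38 889] [472.05174353 172.65016873]
s [234 165  29  25 162] [247.91358025 176.58641975]
s [153 167  20  21 305] [162.3442623  177.36721311]
s [347 187  30  34 500] [359.884 203.634]
s [419 205  29  27 504] [431.49404762 217.25992063]
s [ 448  207   38   38 1039] [465.76900866 225.51684312]
s [240 233  22  13 105] [249.27619048 240.44761905]
s [ 62 246  47  60 316] [ 81.94620253 283.22468354]
s [461 247  28  20 293] [473.70648464 255.78498294]
s [315 252  29  32 685] [328.5459854 267.8      ]
s [483 260  29  70 380] [500.89210526 291.88947368]
s [271 314  37  26 166] [287.25903614 329.03012048]
s [270 343  34  26 156] [284.66666667 357.70512821]
s [388 349  10  13  80] [392.6125 354.775 ]
```

View pics/tcrop.png

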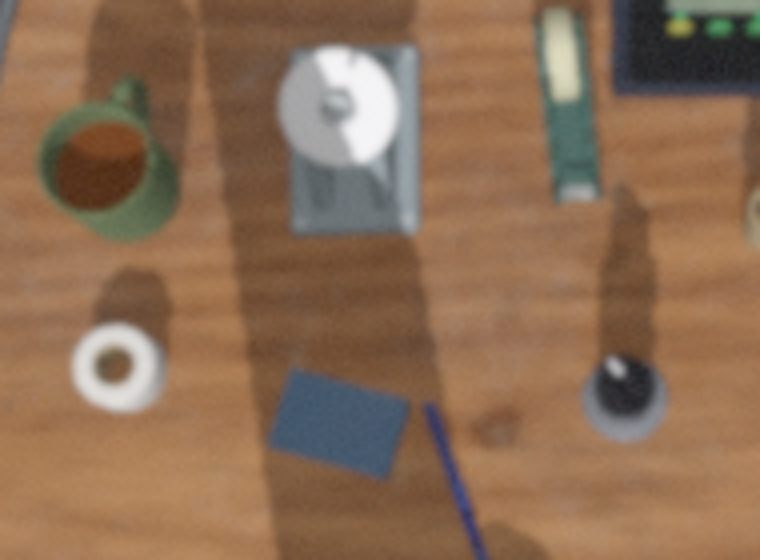

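View pics/scrop.png

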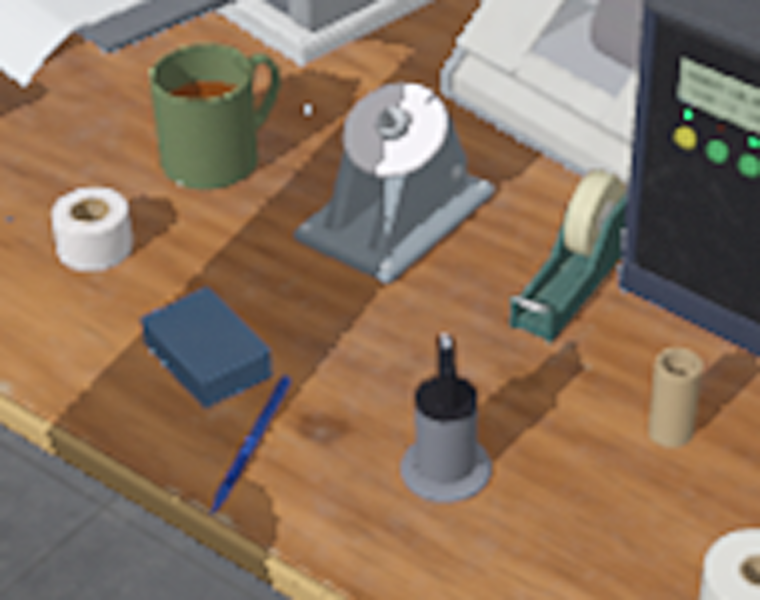

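The small roll is the one at top-view pixel (129,211). It measures 22 px across, against 27 px for (337,210), which fits 60 mm against 72 mm. The black spindle stands in its stand at (257,217), with the white mark up-left of centre. The platter's black mark sits near (188,134) in the top view.

Run:
```python
from h import *
t=load("top0.npz"); s=load("scene0.npz"); w=load("wrist0.npz")
T=rpy([-179.9,0,165.75]).as_matrix(); p=np.array([141.45,556.8,213.1])
V=w["view"]; M=V[:3,:3]; o=-M.T@V[:3,3]
print("cam in tool",T.T@(o-p)); print("cam axes in tool (rows x,y,z)\n",np.round(M@T,3))
# coarse roll
g=cv2.cvtColor(t["frame"],cv2.COLOR_RGB2HSV)
m=((g[...,1]<60)&(g[...,2]>120)).astype(np.uint8)
for nm,(u0,v0,u1,v1) in {"roll":(110,192,150,232),"big":(318,190,358,230),"platter":(160,125,210,185)}.items():
    k=np.zeros_like(m);k[v0:v1,u0:u1]=m[v0:v1,u0:u1]
    c=max(cv2.findContours(k,cv2.RETR_EXTERNAL,cv2.CHAIN_APPROX_NONE)[0],key=cv2.contourArea)
    print(nm,cv2.fitEllipse(c),cv2.boundingRect(c))
print("roll top centre",onz(t,(129.3,211.3),40), "tri roll top", tri([ray(t,(129.2,211.3)),ray(s,(140+91/4,120+212/4))]))
print("platter c",tri([ray(t,(100+338/4,120+105/4)),ray(s,(140+395/4,120+126/4))]))
print("mark",tri([ray(t,(100+352/4,120+57/4)),ray(s,(140+429/4,120+99/4))]))
print("spindle top",tri([ray(t,(100+622/4,120+378/4)),ray(s,(140+446/4,120+343/4))]))
print("stand foot",onz(s,(140+445/4,120+470/4),0))
```

```text
cam in tool [  78.39082295   -0.51375462 -171.33385533]
cam axes in tool (rows x,y,z)
 [[ 0.     1.    -0.001]
 [-0.961 -0.    -0.278]
 [-0.278  0.001  0.961]]
roll ((129.1688232421875, 211.35955810546875), (21.697250366210938, 23.34638786315918), 117.16226959228516) (118, 200, 24, 23)
big ((336.7642517089844, 210.193359375), (25.439960479736328, 26.942615509033203), 41.70162582397461) (324, 197, 27, 27)
platter ((189.92037963867188, 149.73394775390625), (34.801246643066406, 48.460262298583984), 149.07740783691406) (169, 131, 36, 48)
roll top centre [469.92365269 245.77616314  40.        ] tri roll top (array([470.00300789, 245.20987974,  41.83119224]), [np.float64(0.48880330087160967), np.float64(0.4888033008716)])
platter c (array([648.77335554,  73.31399515,  97.87142181]), [np.float64(0.32602749875974657), np.float64(0.3260274987596688)])
mark (array([679.90484381,  61.61629808, 111.78789458]), [np.float64(0.3395294910253556), np.float64(0.33952949102533647)])
spindle top (array([ 440.59928627, -128.83566068,  125.31841087]), [np.float64(1.633085876108212), np.float64(1.6330858761082554)])
stand foot [ 442.55757339 -129.32142934    0.        ]
```

```bash
python3 -m creep '[[0,-45,-25,0,0,0,0],[0,-45,-25,0,0,0,0],[0,-45,-25,0,0,0,0],[0,-45,-25,0,0,0,0],[0,-45,-25,0,0,0,0]]'; python3 -m creep '[[0,-45,-25,0,0,0,0],[0,-45,-25,0,0,0,0],[0,-45,-25,0,0,0,0],[0,0,0,0,0,0,-7],[0,0,0,0,0,0,-7]]'
cat >> h.py <<'E'
def snap(name,out,u=0,v=0,w=512,h=384,s=1.5):
    from workcell import grab_frame
    f=grab_frame(name); np.savez(out+".npz",**f); crop(f,u,v,w,h,s,"pics/"+out+".png"); return f
E
python3 - <<'E'
from h import *; from workcell import state
snap("wrist","w1"); s=state(); print(s["ee_pos"],s["ee_rot"],s["time_s"],s["qpos"])
E
```

```text
time_s: 0.78
ee_pos: [329.8, 379.4, 213.8]
ee_rot: [-180.0, -0.0, 165.8]
force: [0.1, 1.3, -0.3]
gripper_width: 91.5
time_s: 1.4
ee_pos: [441.6, 274.0, 213.6]
ee_rot: [-180.0, -0.0, 179.9]
force: [-0.6, -0.7, 0.9]
gripper_width: 91.0
[441.43527809 274.1917796  213.57488286] [-1.79976886e+02 -4.07019805e-02 -1.79945079e+02] 1.45 [ 3.05774025e+01  1.33657809e+01  9.67136530e+01  8.09288970e-04
  6.99673672e+01 -5.94778045e+01]
```

View pics/w1.png

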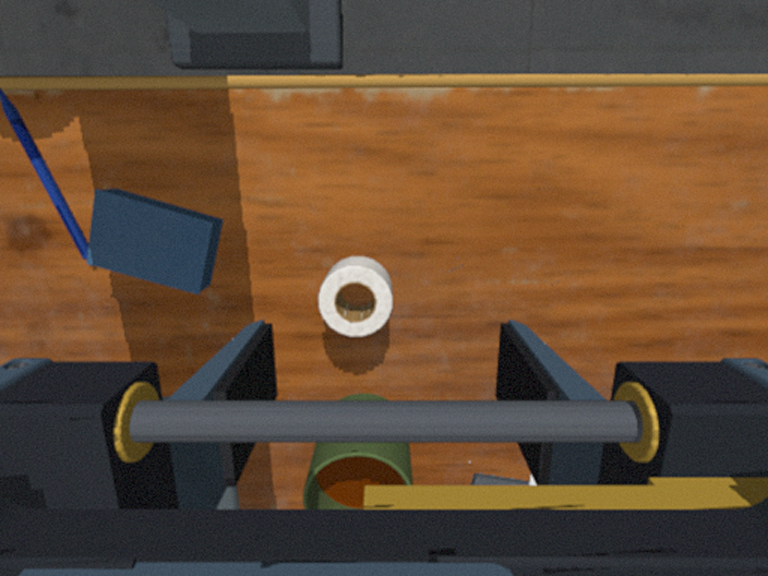

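Run:
```python
from h import *
f=load("w1.npz")
g=cv2.cvtColor(f["frame"],cv2.COLOR_RGB2HSV)
m=((g[...,1]<40)&(g[...,2]>205)).astype(np.uint8); k=np.zeros_like(m); k[165:235,205:270]=m[165:235,205:270]
c=max(cv2.findContours(k,cv2.RETR_EXTERNAL,cv2.CHAIN_APPROX_NONE)[0],key=cv2.contourArea)
e=cv2.fitEllipse(c); print(e); print(onz(f,e[0],40)); print("seen by eye",onz(f,(237.3,199),40))
d=onz(f,(e[0][0]+e[1][1]/2,e[0][1]),40)-onz(f,(e[0][0]-e[1][1]/2,e[0][1]),40);print("dia",np.linalg.norm(d))
```

```text
((236.37051391601562, 199.7635040283203), (45.52857971191406, 47.257713317871094), 106.21171569824219)
[469.7983286  248.67095124  40.        ]
seen by eye [468.84648592 249.80151028  40.        ]
dia 56.49131235272495
```

```bash
python3 -m creep '[[0,-39,-40,0,0,0,0],[0,-39,-40,0,0,0,0],[0,-39,-40,0,0,0,0],[0,-39,-40,0,0,0,0],[0,-39,-40,0,0,0,0]]'; python3 -m creep '[[0,0,0,0,0,0,0]]'
python3 - <<'E'
from h import *; from workcell import state
snap("wrist","w2"); s=state(); print(s["ee_pos"],s["ee_rot"],s["time_s"],s["qpos"])
E
```

```text
time_s: 2.08
ee_pos: [636.3, 72.7, 213.7]
ee_rot: [180.0, -0.0, 179.6]
force: [0.7, -0.1, 0.3]
gripper_width: 91.3
time_s: 2.2
ee_pos: [637.3, 71.1, 212.8]
ee_rot: [-180.0, -0.0, 179.4]
force: [-1.1, 0.8, 0.6]
gripper_width: 91.1
[635.76303294  72.82311224 212.93110333] [ 1.79986220e+02 -9.23839480e-02  1.79532326e+02] 2.25 [ 5.49249294e+00  2.43134060e+01  8.05059438e+01  2.40903077e-02
  7.52711051e+01 -8.40459656e+01]
```

View pics/w2.png

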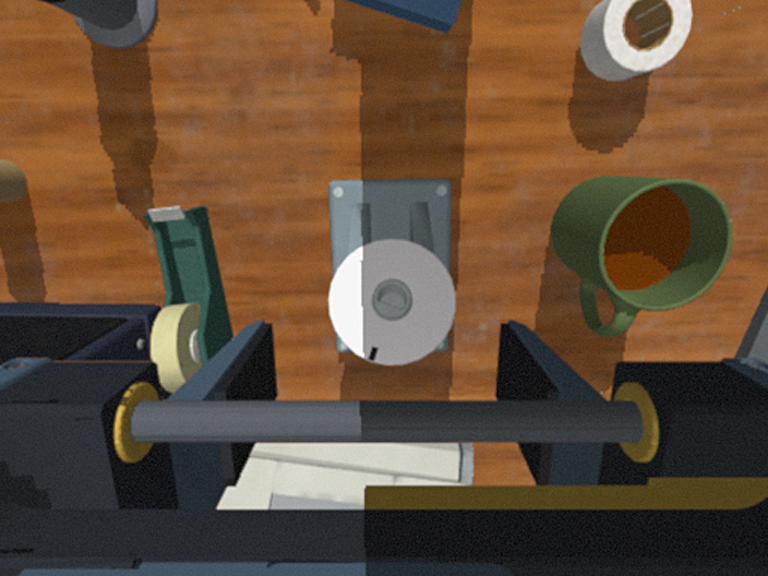

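Run:
```python
from h import *
f=load("w2.npz")
crop(f,205,105,120,145,5,"pics/w2c.png")
g=cv2.cvtColor(f["frame"],cv2.COLOR_RGB2HSV)
print(g[190:215:6,225:300:8].tolist()[1])
m=((g[...,1]<35)&(g[...,2]>125)).astype(np.uint8); k=np.zeros_like(m); k[155:250,210:315]=m[155:250,210:315]
c=max(cv2.findContours(k,cv2.RETR_EXTERNAL,cv2.CHAIN_APPROX_NONE)[0],key=cv2.contourArea)
e=cv2.fitEllipse(cv2.convexHull(c)); print(e,cv2.boundingRect(c)); np.save("e2.npy",np.array(e,dtype=object),allow_pickle=True)
```

```text
[[0, 1, 247], [0, 0, 246], [174, 8, 154], [96, 12, 109], [75, 9, 114], [98, 9, 115], [90, 2, 116], [120, 2, 154], [0, 2, 152], [8, 7, 153]]
((256.562744140625, 197.14219665527344), (85.2832260131836, 99.64625549316406), 135.98138427734375) (219, 155, 85, 89)
```

View pics/w2c.png

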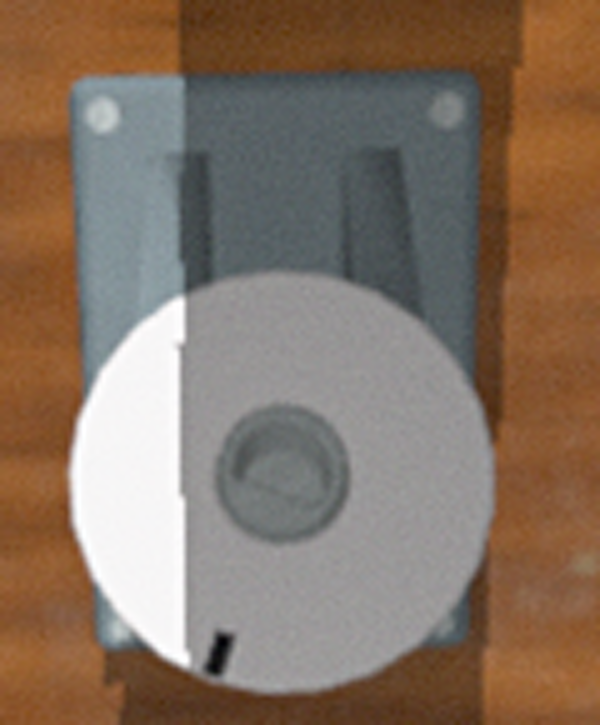

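Run:
```python
from h import *
f=load("w2.npz"); C=lambda u,v:(205+u/5,105+v/5)
g=cv2.cvtColor(f["frame"],cv2.COLOR_RGB2HSV)
m=((g[...,1]<26)&(g[...,2]>138)).astype(np.uint8); k=np.zeros_like(m); k[155:250,210:315]=m[155:250,210:315]
k=cv2.morphologyEx(k,cv2.MORPH_OPEN,np.ones((5,5)))
c=max(cv2.findContours(k,cv2.RETR_EXTERNAL,cv2.CHAIN_APPROX_NONE)[0],key=cv2.contourArea)
e=cv2.fitEllipse(cv2.convexHull(c)); print(e,cv2.boundingRect(c))
a,b=onz(f,C(72,80),10),onz(f,C(480,72),10); print("base near edge",a,b,"yaw",np.degrees(np.arctan2(*(a-b)[[0,1]]*[1,1])))
a1=onz(f,C(97,648),10);b1=onz(f,C(466,645),10);print("far",a1,b1); print("origin",(a+b+a1+b1)/4)
for yaw in (0,):pass
yaw=-np.degrees(np.arctan2((a1+b1-a-b)[1],(a1+b1-a-b)[0]));print("yaw from long axis",-yaw)
for yaw in [-2,-1,0,1,2]:
    Rz=R.from_euler('z',yaw,degrees=True).as_matrix(); s,cc=np.sin(np.radians(25)),np.cos(np.radians(25))
    n=Rz@[-s,0,cc]; up=Rz@[cc,0,s]; lat=np.cross(n,up)
    # centre: iterate on plane via contour backprojection, height 95
    P0=onz(f,e[0],95)
    for _ in range(5):
        Q=[]
        for p in cv2.convexHull(c)[:,0].astype(float):
            o,d=ray(f,p); x=o+d*((P0-o)@n)/(d@n); Q.append([(x-P0)@up,(x-P0)@lat])
        (cx,cy),(w,h),_=cv2.fitEllipse(np.array(Q,np.float32)); P0=P0+cx*up+cy*lat; P0=P0*1
    o,d=ray(f,C(221,653)); x=o+d*((P0-o)@n)/(d@n); v=x-P0
    o,d=ray(f,C(283,472)); xb=o+d*((P0+12*n-o)@n)/(d@n)
    print(yaw,P0,"dia",w,h,"mark r",np.linalg.norm(v),"ang",np.degrees(np.arctan2(v@lat,v@up)),"boss",xb-12*n)
t=load("top0.npz");s_=load("scene0.npz"); print(proj(t,P0),proj(s_,P0),proj(t,xb),proj(s_,xb))
```

```text
((260.3199462890625, 201.0342559814453), (83.63904571533203, 84.7653579711914), 98.8775405883789) (219, 160, 84, 83)
base near edge [574.78661026  25.73742636  10.        ] [573.88604272 124.03329241  10.        ] yaw 179.47508193684763
far [723.08437326  25.83263875  10.        ] [723.19354155 124.82032538  10.        ]
origin [648.73764194  75.10592073  10.        ]
yaw from long axis 0.16985179503609463
-2 [648.81637336  73.75021734  94.61278076] dia 84.66255950927734 85.06082153320312 mark r 36.97355687505422 ang -16.135410900805944 boss [649.65818509  74.6606866   94.990268  ]
-1 [648.81508094  73.70579242  94.61294681] dia 84.6458969116211 85.06777954101562 mark r 36.96004311538028 ang -16.978520819692303 boss [649.65824872  74.74907745  94.99757207]
0 [648.81458643  73.66137183  94.6128795 ] dia 84.6210708618164 85.0864486694336 mark r 36.94611071313681 ang -17.82293528199247 boss [649.65657386  74.83748745  95.00550469]
1 [648.81488665  73.61696214  94.61257773] dia 84.59074401855469 85.11417388916016 mark r 36.931787266738525 ang -18.66873648250334 boss [649.65316081  74.92588966  95.01406415]
2 [648.81598553  73.57257344  94.6120437 ] dia 84.55721282958984 85.14866638183594 mark r 36.917094902345916 ang -19.516014793351857 boss [649.64801035  75.01425716  95.02324872]
[[184.66469366 146.47839718]] [[238.6061893  152.29853219]] [[183.62816365 146.80051645]] [[237.44122261 149.92536747]]
```

The platter is sharp in this view. Hub centre is about (649.2, 74.3, 95), yaw about 0, and the black mark at crop (221,653) puts the D-flat at about -18° from up-slope. Next is the small roll at about (470, 248).

```bash
python3 -m creep '[[0,33.3,35.2,0,0,0,0],[0,33.3,35.2,0,0,0,0],[0,33.3,35.2,0,0,0,0],[0,33.3,35.2,0,0,0,0],[0,33.3,35.2,0,0,0,0]]'; python3 -m creep '[[0,0,0,30,0,0,0],[0,0,0,30,0,0,0],[0,0,0,30,0,0,0],[0,0,0,20,0,0,0],[0,0,0,0,0,0,0]]'
python3 - <<'E'
from h import *; from workcell import state
f=snap("wrist","w3"); s=state(); print(s["ee_pos"],s["ee_rot"],s["time_s"],s["qpos"])
E
```

```text
time_s: 2.88
ee_pos: [466.9, 252.5, 214.1]
ee_rot: [180.0, -0.0, 179.8]
force: [0.4, 0.4, 0.3]
gripper_width: 91.5
time_s: 3.5
ee_pos: [467.3, 250.9, 102.8]
ee_rot: [-179.9, -0.2, 179.8]
force: [-0.1, 0.5, -0.7]
gripper_width: 91.1
[468.44354257 251.23776482 103.99534918] [-1.79990383e+02 -6.39589852e-02  1.79786929e+02] 3.55 [ 2.69530606e+01  1.99871508e+01  1.04484841e+02  2.50249339e-02
  5.55893047e+01 -6.28480267e+01]
```

View pics/w3.png

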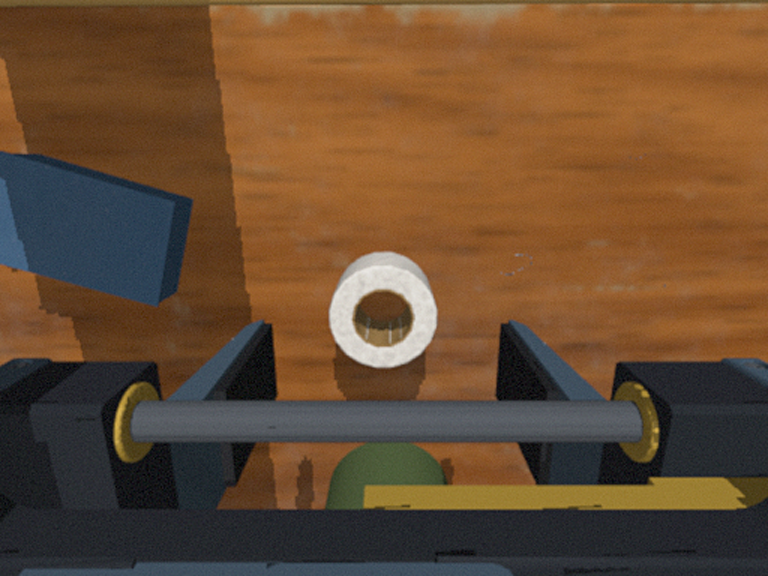

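Run:
```python
from h import *
f=load("w3.npz")
g=cv2.cvtColor(f["frame"],cv2.COLOR_RGB2HSV)
for th in (195,205,212):
    m=((g[...,1]<40)&(g[...,2]>th)).astype(np.uint8); k=np.zeros_like(m); k[160:255,210:300]=m[160:255,210:300]
    c=max(cv2.findContours(k,cv2.RETR_EXTERNAL,cv2.CHAIN_APPROX_NONE)[0],key=cv2.contourArea)
    e=cv2.fitEllipse(c); print(e, onz(f,e[0],40))
print(onz(f,(383.5/1.5,315/1.5),40))
print(onz(f,(383.5/1.5,318/1.5),34))
```

```text
((254.99215698242188, 208.38742065429688), (68.40464782714844, 71.41272735595703), 3.793964385986328) [468.43879436 248.56830912  40.        ]
((254.84059143066406, 209.82559204101562), (66.35799407958984, 69.03304290771484), 91.15172576904297) [469.68083558 248.43737212  40.        ]
((254.7159423828125, 209.1215057373047), (64.3105697631836, 68.36607360839844), 82.84481048583984) [469.07181431 248.33867561  40.        ]
[469.83392803 249.11359781  40.        ]
[473.67306552 249.06286594  34.        ]
```

```bash
python3 -m creep '[[0,-1.5,-2.5,30,0,0,0],[0,0,0,30,0,0,0],[0,0,0,25,0,0,0],[0,0,0,9,0,0,0],[0,0,0,0,0,0,0]]'; python3 -m creep '[[1,0,0,0,0,0,0],[1,0,0,0,0,0,0],[1,0,0,0,0,0,0],[1,0,0,0,0,0,0],[1,0,0,0,0,0,0]]' 20
```

```text
time_s: 4.18
ee_pos: [471.4, 248.6, 10.6]
ee_rot: [180.0, 0.0, 179.8]
force: [-0.1, 0.1, 0.2]
gripper_width: 91.3
time_s: 4.8
ee_pos: [471.4, 248.3, 10.4]
ee_rot: [180.0, 0.0, 179.7]
force: [-0.3, -0.4, 3.5]
gripper_width: 59.7
```

```bash
python3 -m creep '[[1,0,0,-30,0,0,0],[1,0,0,-45,0,0,0],[1,0,0,-45,0,0,0],[1,0,0,-45,0,0,0],[1,0,0,-25,0,0,0]]'; python3 -m creep '[[1,-30,-35,0,0,0,0],[1,-30,-35,0,0,0,0],[1,-30,-35,0,0,0,0],[1,-25,-35,0,0,0,0],[1,-15,-34,0,0,0,0]]';python3 -m creep '[[1,0,0,0,0,-8,0],[1,0,0,0,0,-8,0],[1,0,0,0,0,-9,0],[1,0,0,0,0,0,0],[1,0,0,0,0,0,0]]'
cat > st.py <<'E'
from h import *; from workcell import state,grab_frame
s=state(); a=s["ee_pos"]
print(np.round(a,1),np.round(s["ee_rot"],2),s["time_s"],np.round(s["qpos"],1),"F",np.round(s["force"],1),s["gripper_width"])
E
python3 st.py
```

```text
time_s: 5.42
ee_pos: [471.6, 248.4, 202.1]
ee_rot: [179.9, 0.1, 179.7]
force: [0.4, -0.2, -2.1]
gripper_width: 59.6
time_s: 6.05
ee_pos: [601.0, 72.2, 199.0]
ee_rot: [-180.0, -0.1, 179.7]
force: [-0.3, 0.0, -1.0]
gripper_width: 59.7
time_s: 6.68
ee_pos: [601.9, 73.8, 201.0]
ee_rot: [180.0, 25.0, 179.7]
force: [0.9, 0.4, -1.3]
gripper_width: 59.5
[601.9  73.8 201. ] [179.98  25.03 179.74] 6.675 [  7.8  10.6 107.2  -5.5  37.5 -78.3] F [ 0.9  0.4 -1.3] 59.46765937261053
```

```bash
python3 - <<'E'
from h import *
snap("wrist","w4",s=1.2);snap("scene","s4",150,60,160,120,4.5); snap("top","t4",120,80,130,110,5)
a=[cv2.imread(f"pics/{n}4.png") for n in "st"];
E
python3 st.py
```

```text
[602.5  73.8 200.9] [179.98  25.07 179.73] 6.825 [  7.8  10.6 107.2  -5.6  37.4 -78.3] F [ 0.3  0.  -1.3] 59.442133268032585
```

View pics/w4.png

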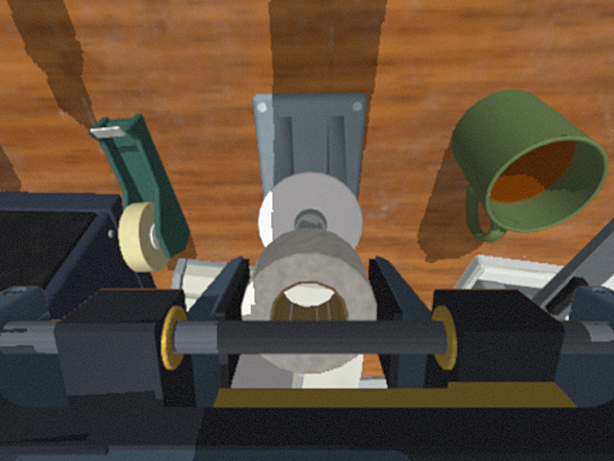

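View pics/s4.png

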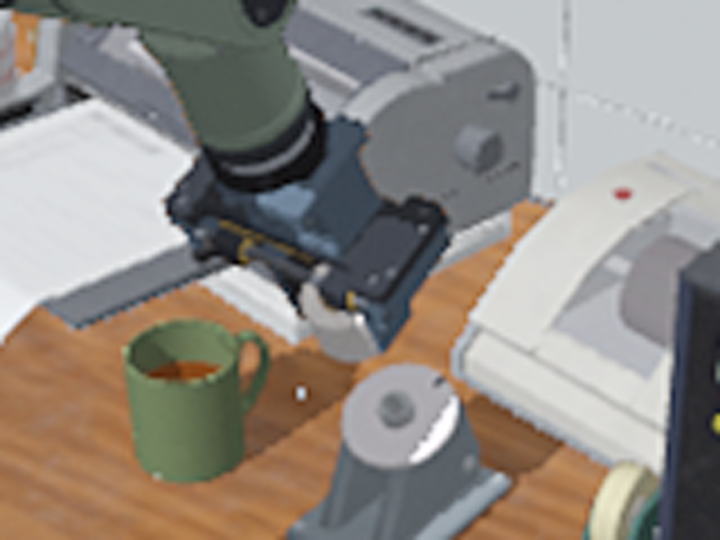

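View pics/t4.png

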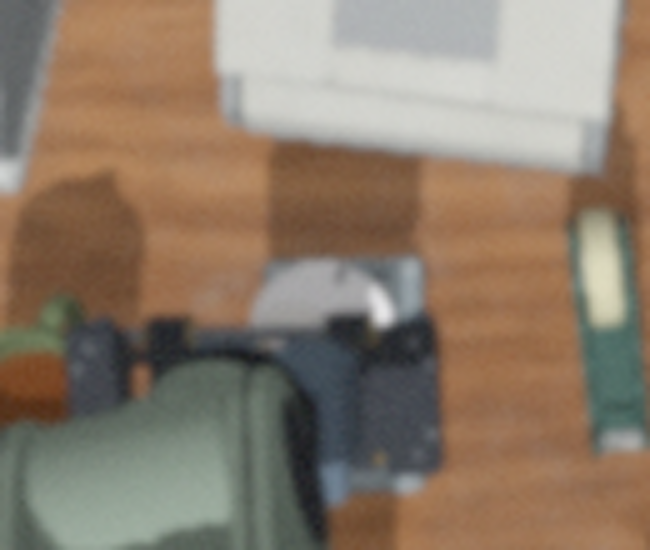

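Run:
```python
from h import *
f=load("w4.npz"); crop(f,200,130,130,190,4,"pics/w4c.png")
T=rpy([180,25.05,179.73]).as_matrix(); p=np.array([602.2,73.8,200.9])
def ontool(uv,z):
    o,d=ray(f,uv); o=T.T@(o-p); d=T.T@d; return o+d*(z-o[2])/d[2]
def hubpt(uv,h,hub=np.array([649.2,74.4,95.])):
    n=np.array([-np.sin(np.radians(25)),0,np.cos(np.radians(25))]); o,d=ray(f,uv); return o+d*((hub+h*n-o)@n)/(d@n)-h*n
print("roll top in tool",ontool((312/1.2,316/1.2),-30), "hub",hubpt((311/1.2,216/1.2),12),"in tool",T.T@(hubpt((311/1.2,216/1.2),12)-p))
```

```text
roll top in tool [  0.06831395   0.93435525 -30.        ] hub [639.72871501  75.13763089  90.58346728] in tool [ 12.71638823   1.51446529 115.82715987]
```

View pics/w4c.png

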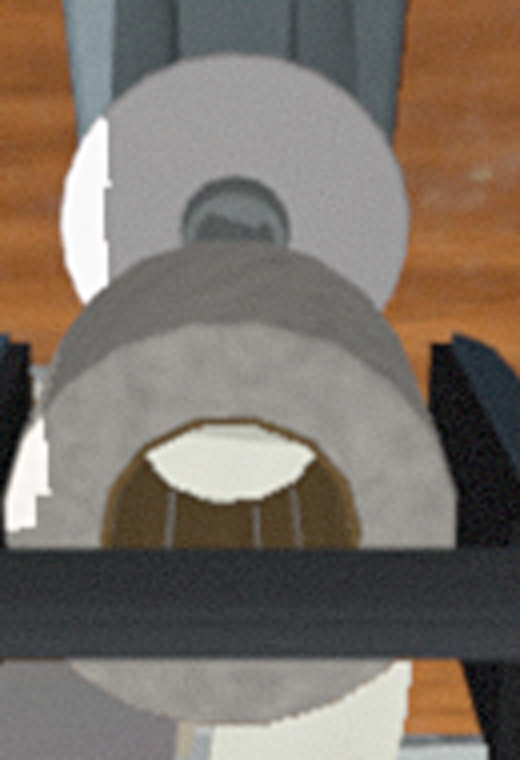

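Run:
```python
from h import *
f=load("w4.npz")
T=rpy([180,25.05,179.73]).as_matrix(); p=np.array([602.2,73.8,200.9])
def ontool(uv,z):
    o,d=ray(f,uv); o=T.T@(o-p); d=T.T@d; return o+d*(z-o[2])/d[2]
def hubpt(uv,h,hub=np.array([649.2,74.4,95.])):
    n=np.array([-np.sin(np.radians(25)),0,np.cos(np.radians(25))]); o,d=ray(f,uv); return o+d*((hub+h*n-o)@n)/(d@n)-h*n
C=lambda u,v:(200+u/4,130+v/4)
print("roll top in tool",ontool(C(230.5,521),-30), [ontool(C(*c),-30) for c in [(230,320),(230,722),(3,521),(458,521)]])
h=hubpt(C(235,230),12); print("hub",h,"in tool",T.T@(h-p), hubpt(C(235,53),0),hubpt(C(60,210),0),hubpt(C(410,210),0))
print("pred",proj(f,[649.2,74.4,95]+12*np.array([-.4226,0,.9063])))
```

```text
roll top in tool [  1.85748057  -0.30588149 -30.        ] [array([ 29.49199318,  -0.37941074, -30.        ]), array([-28.76876527,  -0.36149127, -30.        ]), array([  1.87633672, -29.88735575, -30.        ]), array([  1.83861546,  29.28962644, -30.        ])]
hub [646.31163591  74.7271593   93.6531337 ] in tool [  5.4512553    1.13501942 115.83428648] [610.03418711  74.89070458  76.73668151] [644.46203754  31.93261514  92.79065182] [644.77879305 117.62345818  92.93835734]
pred [[258.41356194 190.75791878]]
```

```bash
python3 -m creep '[[1,2.2,1.2,20,0,0,0],[1,0,0,25,0,0,0],[1,0,0,25,0,0,0],[1,0,0,10,0,0,0],[1,0,0,0,0,0,0]]'
python3 - <<'E'
from h import *
snap("wrist","w5",180,110,150,200,4);snap("scene","s5",190,90,110,90,6)
E
python3 st.py
```

```text
time_s: 7.45
ee_pos: [632.7, 74.6, 126.0]
ee_rot: [-180.0, 24.9, 179.7]
force: [-0.3, -0.4, -1.0]
gripper_width: 59.9
[632.8  74.7 127.4] [179.99  25.07 179.74] 7.55 [  7.4  17.7 109.6  -6.9  28.  -77. ] F [ 0.2  0.3 -0.4] 59.94276091765141
```

View pics/w5.png

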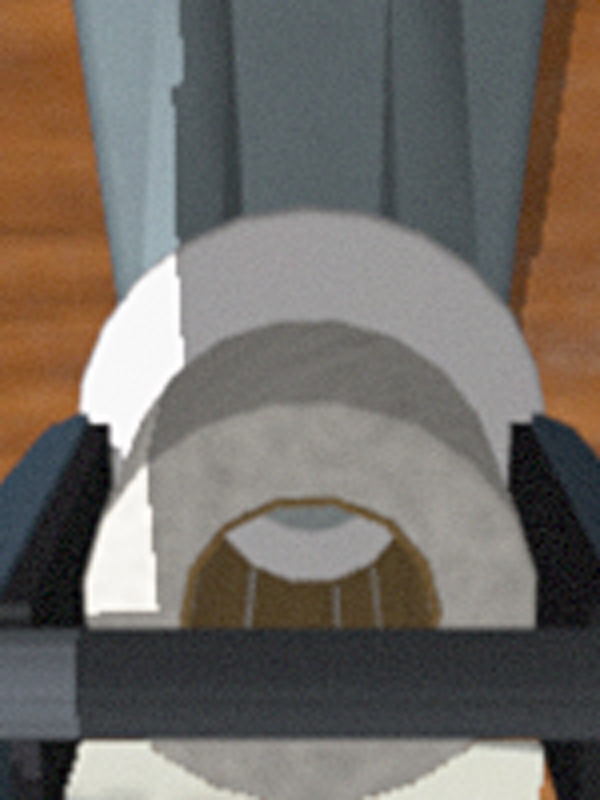

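View pics/s5.png

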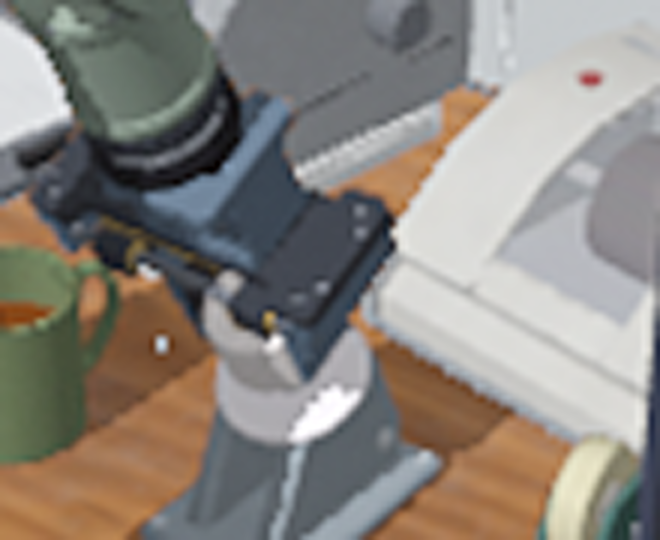

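Run:
```python
from h import *
f=load("w5.npz")
T=rpy([180,25.05,179.74]).as_matrix(); p=np.array([632.8,74.7,127.0])
def ontool(uv,z):
    o,d=ray(f,uv); o=T.T@(o-p); d=T.T@d; return o+d*(z-o[2])/d[2]
C=lambda u,v:(180+u/4,110+v/4)
hub=np.array([649.1,74.7,95.]); ht=T.T@(hub-p); print("hub in tool",ht)
print("platter rim x-43:",ontool(C(312,211),ht[2])-[43,0,0], "sides",ontool(C(81,390),ht[2]),ontool(C(543,390),ht[2]))
print("roll low edge -30", ontool(C(311,320),10)-[30,0,0],"top edge",ontool(C(311,402),-30)-[30,0,0],"bore edge low -16",ontool(C(312,499),-30)-[16,0,0])
print("boss low edge of top -12.5",ontool(C(312,528),ht[2]-12))
```

```text
hub in tool [-1.21755965  0.0739668  35.89153211]
platter rim x-43: [-1.26372783  0.03928352 35.89153211] sides [  9.19307458 -41.52944107  35.89153211] [ 9.15327229 41.65260572 35.89153211]
roll low edge -30 [-0.69828908 -0.19637585 10.        ] top edge [ -0.22723894  -0.29954366 -30.        ] bore edge low -16 [  0.87058406  -0.16993382 -30.        ]
boss low edge of top -12.5 [-12.30402027   0.02697346  23.89153211]
```

```bash
python3 -m creep '[[1,-0.5,0,7,0,0,0],[1,0,0,7,0,0,0],[1,0,0,6,0,0,0],[1,0,0,3,0,0,0],[1,0,0,0,0,0,0]]'; python3 st.py; python3 -m creep '[[1,0,0,2,0,0,0],[1,0,0,1,0,0,0],[1,0,0,0,0,0,0]]'; python3 st.py
```

```text
time_s: 8.18
ee_pos: [642.3, 74.6, 105.5]
ee_rot: [-180.0, 25.0, 179.7]
force: [-0.0, 0.3, -1.8]
gripper_width: 59.6
[642.3  74.6 105.5] [-180.     24.97  179.75] 8.175 [  7.2  20.  109.9  -7.3  25.5 -76.6] F [-0.   0.3 -1.8] 59.58138807639787
time_s: 8.55
ee_pos: [643.4, 74.6, 104.3]
ee_rot: [180.0, 25.0, 179.7]
force: [-5.0, 0.1, 5.8]
gripper_width: 59.4
[643.4  74.6 104.3] [179.99  25.05 179.74] 8.55 [  7.2  20.1 109.9  -7.4  25.3 -76.5] F [-5.   0.1  5.8] 59.42846028447821
```

```bash
python3 -m creep '[[0.2,0,0,0,0,0,0],[0.1,0,0,0,0,0,0],[0.05,0,0,0,0,0,0],[0,0,0,0,0,0,0],[0,0,0,0,0,0,0]]';  python3 st.py; python3 -m creep '[[0,0,0,-15,0,0,0],[0,0,0,-30,0,0,0],[0,0,0,-30,0,0,0],[0,0,0,-30,0,0,0],[0,0,0,-30,0,0,0]]'
python3 - <<'E'
from h import *
snap("wrist","w6",160,100,190,190,4);snap("scene","s6",190,90,110,90,6)
E
python3 st.py
```

```text
time_s: 9.18
ee_pos: [643.7, 74.6, 103.1]
ee_rot: [180.0, 25.0, 179.7]
force: [-0.3, -0.4, -0.2]
gripper_width: 90.9
[643.7  74.6 103.1] [179.99  25.   179.74] 9.175 [  7.2  20.3 109.9  -7.4  25.2 -76.5] F [-0.3 -0.4 -0.2] 90.9314210499466
time_s: 9.8
ee_pos: [585.8, 74.9, 227.5]
ee_rot: [180.0, 25.1, 179.7]
force: [-0.1, 0.6, 0.9]
gripper_width: 91.3
[587.3  75.2 230.3] [179.92  25.46 179.73] 9.9 [  8.2   7.7 106.4  -5.4  40.8 -78.2] F [ 0.1  0.  -0.1] 90.98228853572719
```

View pics/w6.png

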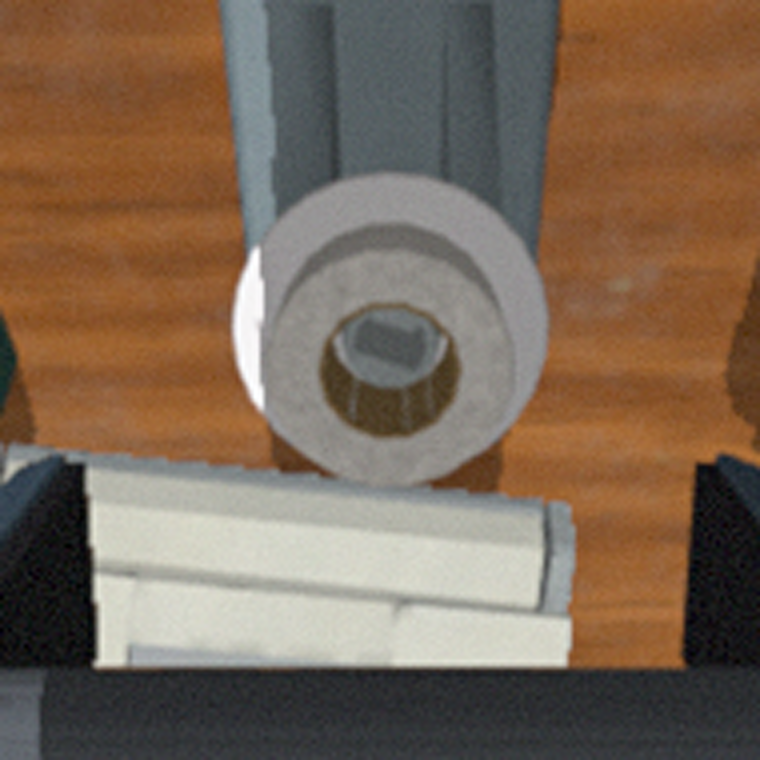

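View pics/s6.png

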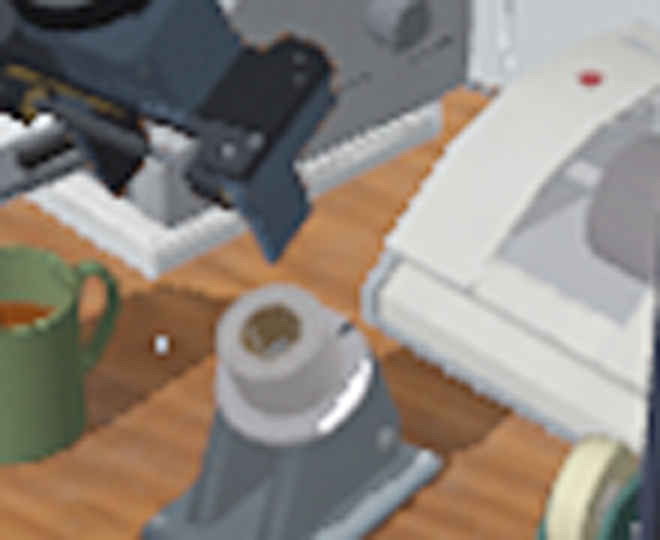

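Run:
```python
from h import *
f=load("w6.npz")
n=np.array([-np.sin(np.radians(25)),0,np.cos(np.radians(25))]);up=np.array([n[2],0,-n[0]])
hub=np.array([649.1,74.7,95.])
def pt(u,v,h):
    o,d=ray(f,(160+u/4,100+v/4)); x=o+d*((hub+h*n-o)@n)/(d@n)-hub; return np.round([x@up,x[1]],1)
print("platter low +43",pt(390,172,0)+[43,0],"sides",pt(232,322,0),pt(548,322,0))
print("roll lower face low +30",pt(390,223,0)+[30,0]);print("roll top low/high",pt(390,250,40),pt(390,488,40),"sides",pt(266,370,40),pt(518,370,40))
print("bore",pt(390,303,40),pt(390,437,40),pt(319,368,40),pt(461,368,40)); print("boss up edge -12.5",pt(385,388,12))
```

```text
platter low +43 [-0.1  0.1] sides [ -3.  -42.8] [-2.7 42.7]
roll lower face low +30 [0.3 0.1]
roll top low/high [-29.7   0.1] [29.5 -0.2] sides [ -0.9 -29.7] [-0.6 30.6]
bore [-17.1   0. ] [16.2 -0.1] [ -1.3 -17. ] [-1.2 16.9]
boss up edge -12.5 [12.2 -1.4]
```

```bash
python3 -m creep '[[0,0,0,0,0,8,0],[0,0,0,0,0,8,0],[0,0,0,0,0,9,0],[0,20,-30,0,0,0,0],[0,30,-45,0,0,0,0]]'; python3 -m creep '[[0,40,-50,5,0,0,0],[0,40,-50,5,0,0,0],[0,20,-30,5,0,0,0],[0,0,0,0,0,0,0],[0,0,0,0,0,0,0]]'
python3 - <<'E'
from h import *
snap("wrist","w7")
E
python3 st.py
```

```text
time_s: 10.52
ee_pos: [536.8, -0.2, 223.6]
ee_rot: [180.0, -0.1, 179.9]
force: [-0.3, -0.8, 1.2]
gripper_width: 91.7
time_s: 11.15
ee_pos: [438.3, -126.5, 210.6]
ee_rot: [180.0, 0.0, 179.7]
force: [0.2, -0.4, -0.5]
gripper_width: 91.1
[ 438.6 -126.2  210.7] [1.7997e+02 3.0000e-02 1.7978e+02] 11.2 [ -17.5    7.7  104.4    0.    67.9 -107.3] F [-0.4  0.2 -0.4] 91.25731089900277
```

View pics/w7.png

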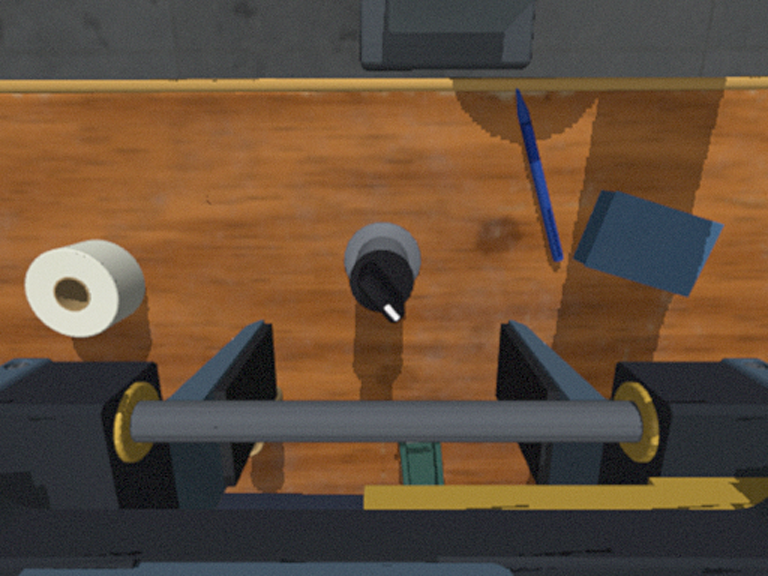

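Run:
```python
from h import *
f=load("w7.npz"); a=f["frame"][135:225,220:290,::-1]
a=cv2.resize(a,None,fx=6,fy=6,interpolation=cv2.INTER_CUBIC).astype(float); cv2.imwrite("pics/w7c.png",np.clip(255*(a/255)**0.5,0,255))
```

```text
[ WARN:0@0.540] global loadsave.cpp:1063 imwrite_ Unsupported depth image for selected encoder is fallbacked to CV_8U.
```

View pics/w7c.png

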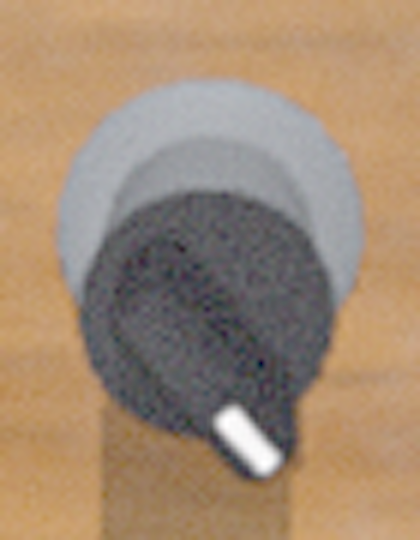

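Run:
```python
from h import *
f=load("w7.npz"); C=lambda u,v:(220+u/6,135+v/6)
P=lambda u,v,z:onz(f,C(u,v),z)
print("flange c",P(208,313,74),"ext",P(85,313,74),P(332,313,74),P(208,190,74),P(208,437,74))
print("foot",P(60,225,4),P(363,225,4),P(212,78,4), "tube top left/right",P(112,205,70))
m1,m2=P(228,415,116),P(272,467,116); c=P(208,313,74)
print("mark",m1,m2,np.degrees(np.arctan2(*(m2-m1)[[1,0]])), "from axis",np.degrees(np.arctan2(*((m1+m2)/2-c)[[1,0]])),np.linalg.norm(((m1+m2)/2-c)[:2]))
# bar top edges
print("end-left",P(150,243,116),"end-right",P(185,243,116), P(293,385,116),P(293,450,116),P(255,475,116))
t=load("top0.npz");s=load("scene0.npz");print(proj(t,c),proj(s,c))
```

```text
flange c [ 441.38795855 -129.4099766    74.        ] ext [ 441.28105615 -151.02795077   74.        ] [ 441.49575051 -107.61211255   74.        ] [ 419.45408604 -129.25930968   74.        ] [ 464.38556583 -129.56795047   74.        ]
foot [ 440.44053409 -161.34810777    4.        ] [440.75489885 -96.87805515   4.        ] [ 409.41105834 -128.8153316     4.        ] tube top left/right [ 422.81258881 -146.11286446   70.        ]
mark [ 446.53762448 -126.08524492  116.        ] [ 455.07938791 -119.27087475  116.        ] 38.58184617972265 from axis 35.54957323687069 11.57866232618786
end-left [ 419.33233495 -137.69105284  116.        ] end-right [ 419.35802649 -132.43724516  116.        ] [ 441.74434512 -116.08563768  116.        ] [ 452.29870943 -116.0202982   116.        ] [ 456.38761645 -121.91576781  116.        ]
[[256.03840851 216.18871139]] [[251.15562512 219.33404319]]
```

The white mark at crop (250,440) gives the spindle's x at about 37° yaw, with the axis near (441.6, -129.2). I'll turn the tool to about 215° so the camera stays on the robot's side and J6 stays inside its range.

```bash
python3 -m creep '[[0,-3,-3,0,0,0,0],[0,0,0,15,0,0,-9],[0,0,0,20,0,0,-9],[0,0,0,15,0,0,-9],[0,0,0,0,0,0,-8]]'; python3 -m creep '[[0,0,0,0,0,0,0]]'
python3 - <<'E'
from h import *
snap("wrist","w8")
f=load("w8.npz"); a=f["frame"][130:250,200:320,::-1]
a=cv2.resize(a,None,fx=5,fy=5,interpolation=cv2.INTER_CUBIC).astype(float); cv2.imwrite("pics/w8c.png",np.clip(255*(a/255)**0.5,0,255).astype(np.uint8))
E
python3 st.py
```

```text
time_s: 11.82
ee_pos: [440.8, -129.0, 159.4]
ee_rot: [179.9, -0.1, -144.9]
force: [-0.4, -0.5, 0.2]
gripper_width: 91.3
time_s: 11.95
ee_pos: [441.5, -129.3, 160.6]
ee_rot: [180.0, 0.0, -145.3]
force: [0.1, -0.8, 0.3]
gripper_width: 91.3
[ 441.5 -129.5  160.7] [-1.8000e+02  1.0000e-02 -1.4533e+02] 12.0 [ -17.8   10.5  108.7    0.    60.7 -142.5] F [-0.1 -0.6 -0.3] 91.36393149749362
```

View pics/w8c.png

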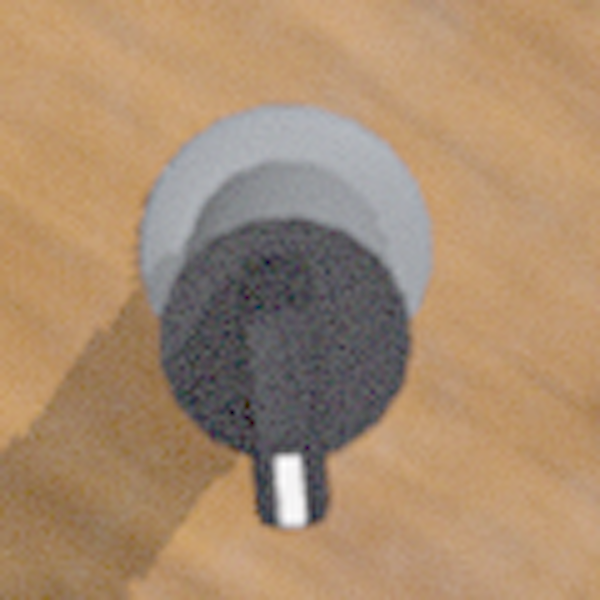

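Run:
```python
from h import *
f=load("w8.npz"); C=lambda u,v:(200+u/5,130+v/5)
P=lambda u,v,z:onz(f,C(u,v),z)
print("flange c",(P(161,338,74)+P(410,338,74)+P(285,218,74)+P(285,458,74))/4,[P(161,338,74),P(410,338,74)],P(285,218,74))
print("mark dir",P(288,455,116),P(293,525,116),np.degrees(np.arctan2(*(P(292.5,525,116)-P(288.5,455,116))[[1,0]])))
```

```text
flange c [ 441.26450878 -130.10740285   74.        ] [array([ 453.67649662, -148.47856516,   74.        ]), array([ 428.37519906, -111.95616591,   74.        ])] [ 423.10620952 -142.74680941   74.        ]
mark dir [ 445.7277991  -126.53992403  116.        ] [ 454.81179559 -119.29418444  116.        ] 37.819536438031335
```

```bash
python3 -m creep '[[0,0,0,25,0,0,0],[0,0,0,25,0,0,0],[0,0,0,20,0,0,0],[0,0,0,10,0,0,0],[0,0,0,0,0,0,0]]'; python3 st.py; python3 -m creep '[[0.5,0,0,0,0,0,0],[1,0,0,0,0,0,0],[1,0,0,0,0,0,0],[1,0,0,0,0,0,0],[1,0,0,0,0,0,0]]' 25;  python3 -m creep '[[1,0,0,0,0,0,0],[1,0,0,0,0,0,0]]'; python3 st.py
```

```text
time_s: 12.62
ee_pos: [440.9, -129.6, 80.5]
ee_rot: [180.0, -0.0, -145.3]
force: [-0.5, 0.9, 0.8]
gripper_width: 91.3
[ 440.9 -129.6   80.5] [ 1.7996e+02 -2.0000e-02 -1.4529e+02] 12.625 [ -17.8   15.9  115.2    0.    48.9 -142.5] F [-0.5  0.9  0.8] 91.32399981044595
time_s: 13.25
ee_pos: [440.8, -129.8, 80.8]
ee_rot: [-180.0, 0.0, -145.3]
force: [-0.1, 0.4, -0.2]
gripper_width: 44.3
time_s: 13.5
ee_pos: [440.8, -129.8, 80.7]
ee_rot: [180.0, 0.0, -145.3]
force: [0.3, -0.8, -0.2]
gripper_width: 24.0
[ 440.8 -129.8   80.7] [ 179.99    0.   -145.25] 13.5 [ -17.8   15.9  115.2    0.    48.9 -142.6] F [ 0.3 -0.8 -0.2] 24.01796496908486
```

```bash
python3 -m creep '[[1,0,0,0,0,0,0],[1,0,0,0,0,0,0],[1,0,0,0,0,0,0],[1,0,0,0,0,0,0]]' 30; python3 st.py
```

```text
time_s: 14.0
ee_pos: [440.8, -129.8, 80.7]
ee_rot: [-180.0, 0.0, -145.3]
force: [0.6, -0.4, -0.3]
gripper_width: 11.9
[ 440.8 -129.8   80.7] [-180.      0.   -145.25] 14.0 [ -17.8   15.9  115.2    0.    48.9 -142.6] F [ 0.6 -0.4 -0.3] 11.875203911974397
```

```bash
python3 -m creep '[[1,0,0,-10,0,0,0],[1,0,0,-30,0,0,0],[1,0,0,-40,0,0,0],[1,0,0,-40,0,0,0],[1,0,0,-40,0,0,0]]'; python3 -m creep '[[1,0,0,-20,0,0,0],[1,0,0,0,0,0,0]]'
python3 - <<'E'
from h import *
snap("wrist","w9"); snap("scene","s9",190,60,160,150,4)
f=load("w9.npz"); a=f["frame"][150:270,180:340,::-1]
a=cv2.resize(a,None,fx=4.5,fy=4.5,interpolation=cv2.INTER_CUBIC).astype(float); cv2.imwrite("pics/w9c.png",np.clip(255*(a/255)**0.5,0,255).astype(np.uint8))
E
python3 st.py
```

```text
time_s: 14.62
ee_pos: [440.5, -129.7, 242.7]
ee_rot: [-180.0, 0.0, -145.3]
force: [1.1, -0.6, -0.6]
gripper_width: 11.9
time_s: 14.88
ee_pos: [441.5, -130.0, 262.6]
ee_rot: [-179.8, 0.2, -145.3]
force: [0.3, 0.5, -0.2]
gripper_width: 12.2
[ 440.2 -129.6  260.2] [ 1.7994e+02 -4.0000e-02 -1.4526e+02] 14.975 [ -17.8    6.1   99.     0.    75.  -142.6] F [-0.1 -0.4 -1.9] 12.070746687272727
```

View pics/w9c.png

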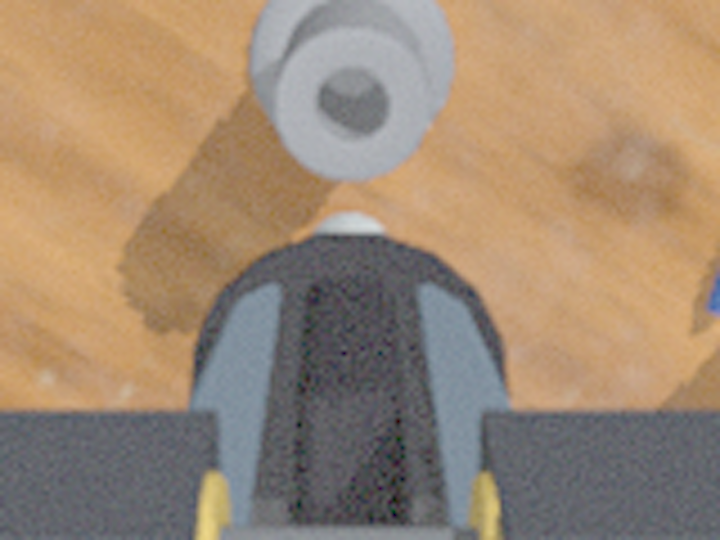

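View pics/s9.png

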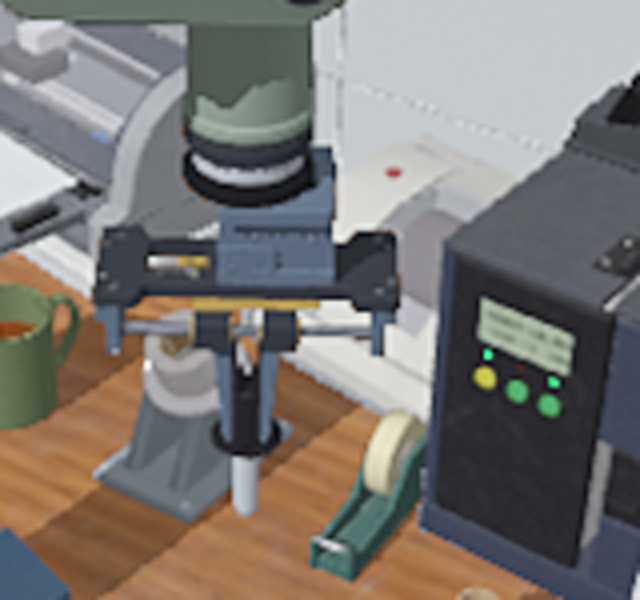

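```bash
python3 -m creep '[[1,0,0,0,0,0,8.7],[1,0,0,0,0,0,8.7],[1,0,0,0,0,0,8.7],[1,0,0,0,0,0,8.6],[1,0,0,0,0,0,0]]'; python3 -m creep '[[1,-25,35,0,0,0,0],[1,-30,45,0,0,0,0],[1,-35,50,0,0,0,0],[1,-30,45,0,0,0,0],[1,-20,29,0,0,0,0]]'; python3 -m creep '[[1,0,0,0,0,-8,0],[1,0,0,0,0,-8,0],[1,0,0,0,0,-9,0],[1,0,0,0,0,0,9],[1,0,0,0,0,0,9.3]]'; python3 -m creep '[[1,0,0,0,0,0,0]]'
cat > tgt.py <<'E'
from h import *; from workcell import state
import sys,time
th=float(sys.argv[1]); hgt=float(sys.argv[2]); hub=np.array([float(v) for v in sys.argv[3:6]]) if len(sys.argv)>3 else np.array([649.1,74.7,95.])
a=np.radians(25); n=np.array([-np.sin(a),0,np.cos(a)]); up=np.array([np.cos(a),0,np.sin(a)]); lat=np.cross(n,up)
t=np.radians(th); hx=np.cos(t)*up+np.sin(t)*lat; Rt=np.c_[-hx,np.cross(n,hx),-n]
s=state(); Rc=rpy(s["ee_rot"]).as_matrix(); p=s["ee_pos"]
print("t",s["time_s"],"p",np.round(p,1),"rpy",np.round(s["ee_rot"],2),"F",np.round(s["force"],1),"q",np.round(s["qpos"],1))
print("shift tool",np.round(Rc.T@(hub+hgt*n-p),2),"turn tool",np.round(np.degrees(R.from_matrix(Rc.T@Rt).as_rotvec()),2))
d=p-hub; print("in hub: up,lat,h",np.round([d@up,d@lat,d@n],2))
E
python3 tgt.py -18.3 125
```

```text
time_s: 15.6
ee_pos: [440.1, -129.6, 259.4]
ee_rot: [179.9, -0.2, -179.9]
force: [-0.7, 0.6, -1.4]
gripper_width: 12.0
time_s: 16.23
ee_pos: [581.3, 76.5, 259.4]
ee_rot: [180.0, -0.1, -179.7]
force: [-0.4, -0.5, -0.8]
gripper_width: 11.7
time_s: 16.85
ee_pos: [579.2, 74.3, 259.6]
ee_rot: [171.7, 23.5, 159.9]
force: [0.8, -0.5, 0.1]
gripper_width: 11.6
time_s: 16.98
ee_pos: [580.0, 74.2, 259.9]
ee_rot: [171.8, 23.6, 160.3]
force: [-0.8, -0.3, -0.7]
gripper_width: 11.9
t 16.975 p [580.   74.2 259.9] rpy [171.82  23.59 160.26] F [-0.8 -0.3 -0.7] q [  8.1   5.9 103.8  -4.8  45.7 -61.3]
shift tool [ 6.79 -1.74 53.64] turn tool [-0.02 -0.1   0.27]
in hub: up,lat,h [  7.09  -0.45 178.63]
```

```bash
python3 -m creep '[[1,6.8,-1.7,15,0,0,0],[1,0,0,20,0,0,0],[1,0,0,13,0,0,0],[1,0,0,5,0,0,0],[1,0,0,0,0,0,0]]'
python3 - <<'E'
from h import *
snap("wrist","w10"); snap("scene","s10",190,70,120,110,6); snap("top","t10",140,100,100,90,6)
f=load("w10.npz"); a=f["frame"][110:270,170:340,::-1]
a=cv2.resize(a,None,fx=4,fy=4,interpolation=cv2.INTER_CUBIC).astype(float); cv2.imwrite("pics/w10c.png",np.clip(255*(a/255)**0.6,0,255).astype(np.uint8))
E
python3 tgt.py -18.3 125
```

```text
time_s: 17.6
ee_pos: [596.8, 74.8, 209.6]
ee_rot: [171.7, 23.6, 160.1]
force: [-0.5, 0.1, -1.0]
gripper_width: 11.7
t 17.75 p [597.   74.9 210.5] rpy [171.64  23.72 160.01] F [ 0.2  0.1 -0.5] q [  7.9   9.6 107.   -5.3  38.7 -60.5]
shift tool [ 1.43 -0.67  1.73] turn tool [0.05 0.06 0.06]
in hub: up,lat,h [  1.57   0.18 126.73]
```

View pics/w10c.png

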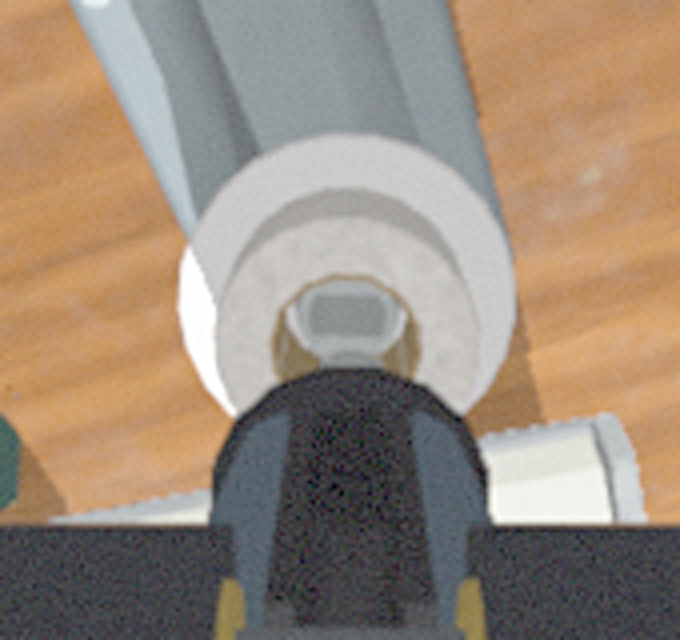

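View pics/s10.png

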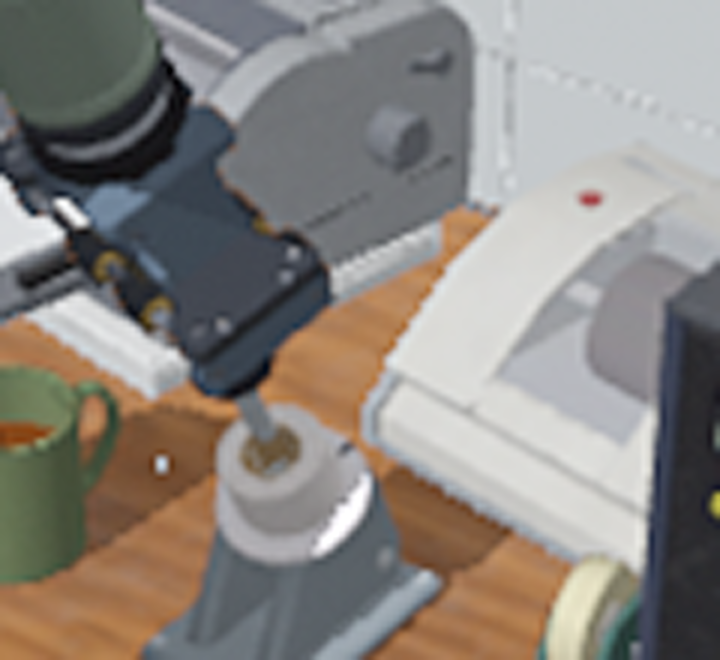

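Run:
```python
from h import *
f=load("w10.npz"); C=lambda u,v:(170+u/4,110+v/4)
T=rpy([171.7,23.65,160.05]).as_matrix(); p=np.array([597.0,74.9,210.2]); H=126.4
def t(u,v,h):  # hub height plane h -> tool z = H-h
    o,d=ray(f,C(u,v)); o=T.T@(o-p); d=T.T@d; return np.round((o+d*((H-h)-o[2])/d[2])[:2],2)
print("platter low-43",t(348,133,0)-[43,0],"platter sides",t(178,300,0),t(517,300,0))
print("roll low face -30",t(348,190,0)-[30,0],"roll top low -30",t(348,216,40)-[30,0],"sides",t(214,330,40),t(482,330,40))
print("bore low -16",t(347,276,40)-[16,0],"sides",t(272,345,40),t(422,345,40))
def q(u,v,z):
    o,d=ray(f,C(u,v)); o=T.T@(o-p); d=T.T@d; return np.round((o+d*(z-o[2])/d[2])[:2],2)
print("flange low-23",q(350,367,6.7)-[23,0],q(350,367,10.7)-[23,0],"sides",q(213,485,8.7),q(488,485,8.7))
print("shaft sides near tip",q(322,358,60),q(386,358,60), "tip low edge",q(352,349,72.7))
```

```text
platter low-43 [ 1.35 -0.64] platter sides [  2.28 -43.81] [ 2.25 42.25]
roll low face -30 [ 0.35 -0.65] roll top low -30 [ 1.21 -0.65] sides [  5.7  -30.31] [ 5.68 28.99]
bore low -16 [ 1.95 -0.88] sides [  2.23 -17.54] [ 2.22 15.77]
flange low-23 [-0.64 -0.36] [-1.91 -0.35] sides [  1.9  -22.31] [ 1.88 21.77]
shaft sides near tip [ 7.36 -5.86] [7.35 6.93] tip low edge [5.42 0.18]
```

```bash
python3 -m creep '[[1,1.5,-0.8,0,0,0,0],[1,0,0,8,0,0,0],[1,0,0,10,0,0,0],[1,0,0,10,0,0,0],[1,0,0,6,0,0,0]]'; python3 tgt.py -18.3 50.7; python3 -m creep '[[1,0,0,4,0,0,0],[1,0,0,4,0,0,0],[1,0,0,3,0,0,0],[1,0,0,0,0,0,0]]'; python3 tgt.py -18.3 50.7
```

```text
time_s: 18.38
ee_pos: [609.6, 74.5, 177.0]
ee_rot: [171.7, 23.6, 160.0]
force: [0.3, 0.7, -0.6]
gripper_width: 11.6
t 18.375 p [609.6  74.5 177. ] rpy [171.71  23.58 160.01] F [ 0.3  0.7 -0.6] q [  7.6  12.6 108.4  -5.7  34.4 -60.1]
shift tool [-1.1   0.59 40.34] turn tool [-0.02 -0.08  0.04]
in hub: up,lat,h [-1.17 -0.22 91.04]
time_s: 18.88
ee_pos: [614.2, 74.6, 168.2]
ee_rot: [171.7, 23.6, 160.0]
force: [0.1, -0.2, -0.1]
gripper_width: 11.9
t 18.875 p [614.2  74.6 168.2] rpy [171.67  23.64 160.  ] F [ 0.1 -0.2 -0.1] q [  7.6  13.5 108.6  -5.8  33.2 -60. ]
shift tool [-0.67  0.34 30.36] turn tool [ 0.02 -0.02  0.04]
in hub: up,lat,h [-0.73 -0.13 81.06]
```

```bash
python3 -m creep '[[1,0,0,3,0,0,0],[1,0,0,3,0,0,0],[1,0,0,0,0,0,0]]'; python3 tgt.py -18.3 50.7; python3 -m creep '[[1,0,0,4,0,0,0],[1,0,0,4,0,0,0],[1,0,0,0,0,0,0]]'; python3 tgt.py -18.3 50.7
```

```text
time_s: 19.25
ee_pos: [616.8, 74.6, 162.6]
ee_rot: [171.7, 23.6, 160.0]
force: [-0.6, -0.9, -0.7]
gripper_width: 11.9
t 19.25 p [616.8  74.6 162.6] rpy [171.67  23.65 160.  ] F [-0.6 -0.9 -0.7] q [  7.5  14.1 108.8  -5.9  32.5 -59.9]
shift tool [-0.64  0.35 24.22] turn tool [ 0.02 -0.02  0.04]
in hub: up,lat,h [-0.72 -0.14 74.92]
time_s: 19.62
ee_pos: [620.2, 74.6, 155.2]
ee_rot: [171.7, 23.6, 160.0]
force: [-0.2, 0.9, -2.1]
gripper_width: 12.2
t 19.625 p [620.2  74.6 155.2] rpy [171.68  23.64 160.  ] F [-0.2  0.9 -2.1] q [  7.5  14.8 109.   -6.   31.5 -59.8]
shift tool [-0.67  0.36 16.06] turn tool [ 0.01 -0.02  0.04]
in hub: up,lat,h [-0.74 -0.14 66.76]
```

```bash
python3 -m creep '[[1,0,0,5,0,0,0],[1,0,0,5,0,0,0],[1,0,0,3,0,0,0],[1,0,0,0,0,0,0]]'; python3 tgt.py -18.3 50.7; python3 -m creep '[[1,0,0,1.5,0,0,0],[1,0,0,1.5,0,0,0],[1,0,0,0,0,0,0]]'; python3 tgt.py -18.3 50.7
```

```text
time_s: 20.12
ee_pos: [625.7, 74.6, 143.4]
ee_rot: [171.7, 23.6, 160.0]
force: [-0.5, -0.9, -0.2]
gripper_width: 12.2
t 20.125 p [625.7  74.6 143.4] rpy [171.68  23.63 160.  ] F [-0.5 -0.9 -0.2] q [  7.4  16.  109.2  -6.2  30.1 -59.7]
shift tool [-0.71  0.36  3.08] turn tool [ 0.01 -0.03  0.04]
in hub: up,lat,h [-0.79 -0.12 53.78]
time_s: 20.5
ee_pos: [626.8, 74.6, 141.1]
ee_rot: [171.7, 23.6, 160.0]
force: [-1.0, 0.4, -1.0]
gripper_width: 11.9
t 20.5 p [626.8  74.6 141.1] rpy [171.66  23.65 159.99] F [-1.   0.4 -1. ] q [  7.4  16.3 109.3  -6.2  29.8 -59.6]
shift tool [-0.66  0.31  0.53] turn tool [ 0.02 -0.01  0.04]
in hub: up,lat,h [-0.72 -0.08 51.23]
```

```bash
python3 -m creep '[[1,0,0,1,0,0,0],[1,0,0,0.5,0,0,0],[1,0,0,0,0,0,0]]'; python3 tgt.py -18.3 50.7
python3 - <<'E'
from h import *
snap("scene","s11",190,70,120,110,6)
E
```

```text
time_s: 20.88
ee_pos: [626.9, 74.6, 141.0]
ee_rot: [171.7, 23.7, 160.0]
force: [-8.4, -0.3, 9.6]
gripper_width: 12.0
t 20.875 p [626.9  74.6 141. ] rpy [171.65  23.66 159.98] F [-8.4 -0.3  9.6] q [  7.4  16.3 109.3  -6.2  29.7 -59.6]
shift tool [-0.63  0.31  0.43] turn tool [0.03 0.   0.03]
in hub: up,lat,h [-0.7  -0.09 51.13]
```

View pics/s11.png

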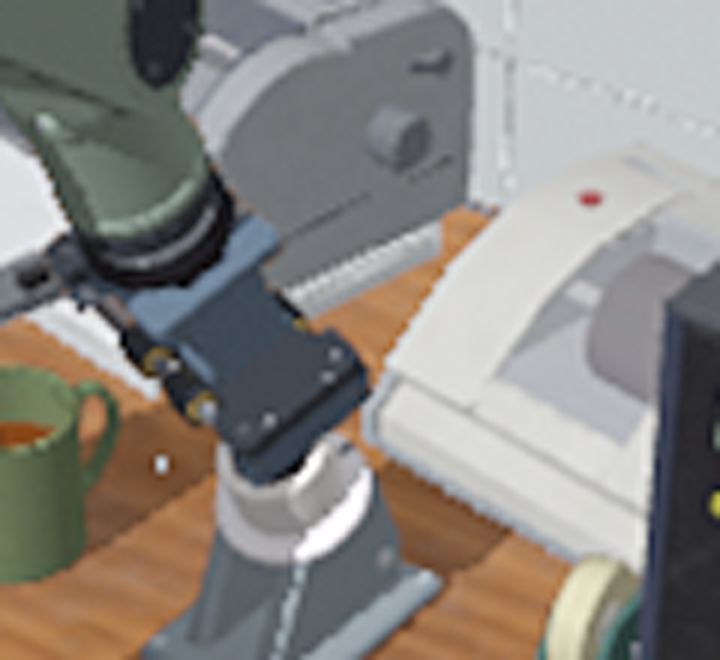

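The flange met the roll with about 13 N at TCP height 51.1 mm, against 50.7 mm expected. I'll release and back off along the hub's axis.

```bash
python3 -m creep '[[0.7,0,0,0,0,0,0],[0.4,0,0,0,0,0,0],[0,0,0,0,0,0,0],[0,0,0,0,0,0,0],[0,0,0,0,0,0,0]]'; python3 -m creep '[[0,0,0,0,0,0,0],[0,0,0,-15,0,0,0],[0,0,0,-30,0,0,0],[0,0,0,-30,0,0,0],[0,0,0,-30,0,0,0]]'; python3 -m creep '[[0,0,0,-20,0,0,0],[0,0,0,0,0,0,0]]'
python3 - <<'E'
from h import *
snap("wrist","w12",150,90,210,200,3.8); snap("scene","s12",190,70,120,110,6); snap("top","t12",100,100,250,150,3.2)
E
python3 st.py
```

```text
time_s: 21.55
ee_pos: [627.6, 74.6, 139.6]
ee_rot: [171.7, 23.6, 160.0]
force: [-0.4, 0.3, -0.4]
gripper_width: 59.2
time_s: 22.18
ee_pos: [582.5, 74.6, 236.9]
ee_rot: [171.6, 23.7, 160.0]
force: [-0.2, 0.4, -0.5]
gripper_width: 91.1
time_s: 22.42
ee_pos: [575.0, 74.7, 255.9]
ee_rot: [171.5, 23.9, 159.9]
force: [0.3, -1.1, 0.1]
gripper_width: 91.0
[574.3  74.5 252.3] [171.7   23.6  160.01] 22.575 [  8.3   5.7 105.3  -4.9  44.5 -60.7] F [0.5 1.  0.5] 91.18770238545842
```

View pics/w12.png

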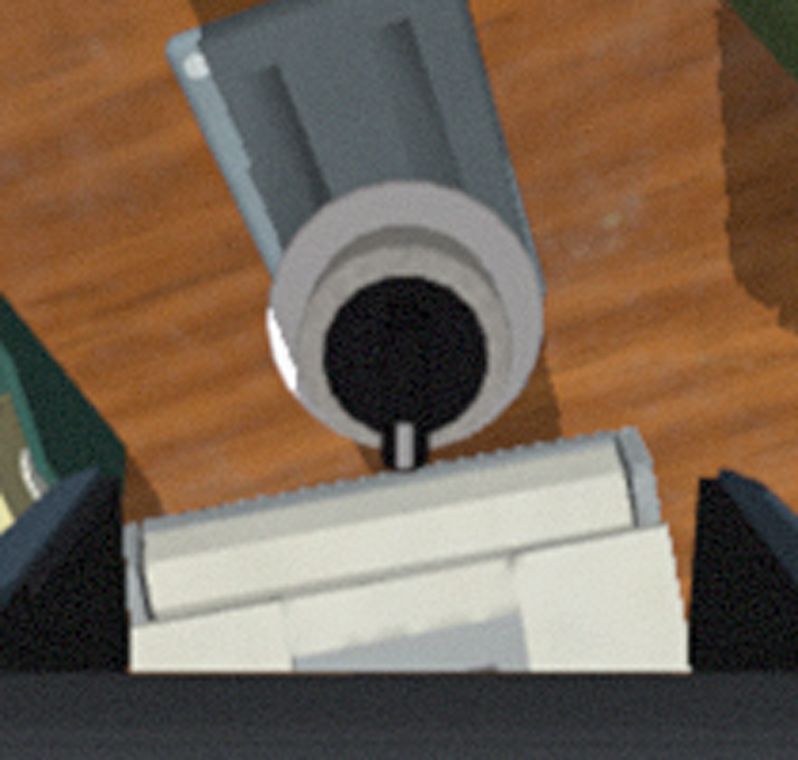

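View pics/s12.png

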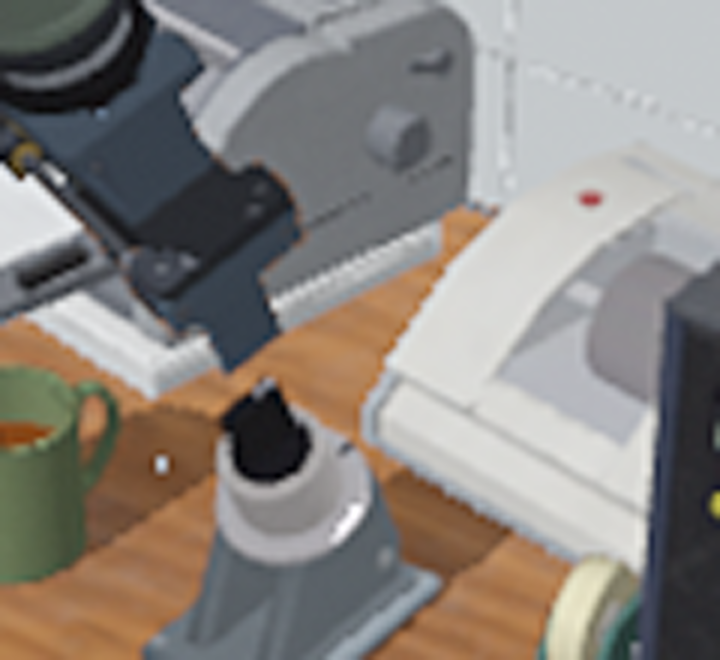

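Run:
```python
from h import *
f=load("w12.npz"); a=np.radians(25)
n=np.array([-np.sin(a),0,np.cos(a)]);up=np.array([n[2],0,-n[0]]); th=np.radians(-18.3)
hx=np.cos(th)*up+np.sin(th)*np.array([0,1,0]); hy=np.cross(n,hx); hub=np.array([649.1,74.7,95.])
def pt(u,v,h):
    o,d=ray(f,(150+u/3.8,90+v/3.8)); x=o+d*((hub+h*n-o)@n)/(d@n)-hub; return np.round([x@hx,x@hy],1)
print("platter",pt(406,180,0)+[43,0],pt(270,315,0),pt(544,315,0))
print("roll low face",pt(406,226,0)+[30,0],"top low",pt(404,244,40)+[30,0],"top sides",pt(299,345,40),pt(512,345,40))
for h in (44,): print("flange top low",pt(405,276,h)+[23,0],"sides",pt(324,356,h),pt(488,356,h))
print("mark on bar top h=86",pt(404,423,86),pt(404,466,86),"bar sides",pt(381,445,86),pt(428,445,86))
t=load("t12.npz");t0=load("top0.npz"); d=np.abs(t["frame"].astype(int)-t0["frame"]).max(2)
d[:,:]=d; m=(d>60).astype(np.uint8); k,l,s,c=cv2.connectedComponentsWithStats(m)
print([s[i].tolist() for i in range(1,k) if s[i,4]>15])
```

```text
platter [-0.1  0.1] [ -1.8 -42. ] [-1.8 42.9]
roll low face [0.6 0.1] top low [-0.1 -0.5] top sides [ -2.2 -29.5] [-2.1 29.3]
flange top low [ 0.9 -0.2] sides [ -0.  -22.4] [-0.  22.5]
mark on bar top h=86 [ 5.7 -0.5] [16.7 -0.5] bar sides [11.3 -6.1] [11.3  5.2]
[[139, 133, 69, 67, 1462], [119, 173, 46, 38, 776], [108, 174, 61, 98, 1720], [166, 184, 3, 9, 16], [167, 201, 4, 15, 28], [107, 207, 4, 64, 174], [249, 209, 14, 15, 118], [167, 252, 10, 17, 76], [113, 275, 4, 12, 24], [108, 277, 5, 11, 19], [159, 320, 28, 64, 1261], [201, 346, 35, 10, 115], [239, 361, 7, 23, 64]]
```

View pics/t12.png

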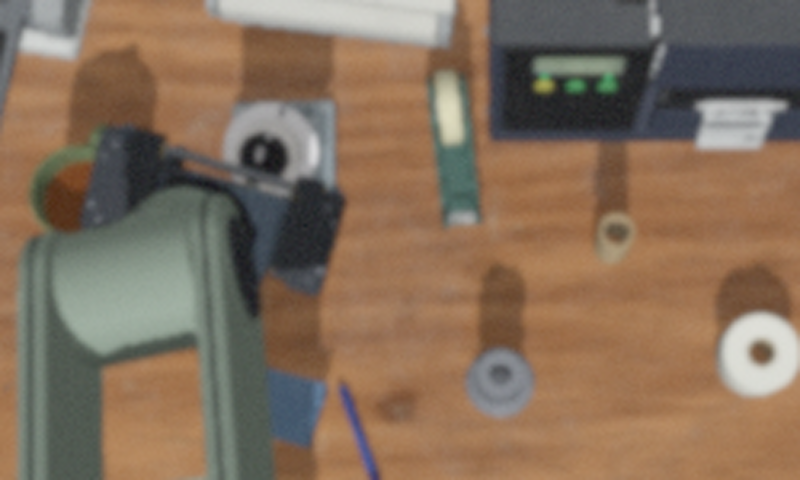

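The roll and spindle are both within 1 mm of the hub's axis. The mark runs along the hub's x at (5.7..16.7, -0.5), the bystanders stand where they did, and the gripper is clear.

```bash
python3 -m creep '[[0,0,0,0,0,0,0],[0,0,0,0,0,0,0],[0,0,0,0,0,0,0]]'; python3 -c "
from workcell import job_done,state
print(job_done(),state()['time_s'])"
```

```text
time_s: 22.95
ee_pos: [574.7, 74.5, 252.6]
ee_rot: [171.7, 23.6, 160.0]
force: [-0.4, 0.5, -0.1]
gripper_width: 91.5
the job is handed in; nothing more can be done
the job is handed in; nothing more can be done
```

I put the small label roll over the hub on the leaning platter. I then took the black spindle from its stand, turned it about -18° to match the D-hole and threaded it in until its flange rested on the roll. I let go, backed the gripper off along the hub's axis and handed the job in at about 23 s of the 72 s allowed. No verdict was reported.

- **Seating:** the flange met the roll with about 13 N, at a tool height of 51.1 mm above the hub against 50.7 mm expected for full depth. A wrongly turned spindle would have stopped 34 mm higher.
- **Position:** the last wrist picture puts the roll and flange within about 1 mm of the hub's axis. The spindle's white mark lies along the hub's x axis.
- **Clear of everything:** the last picture shows the open gripper backed well away from the roll and spindle, and the wrist force is back to noise.
- **Bystanders:** by eye in the last top view, all are standing where they were. The arm partly hid the mug and the tin there.
- **Disagreements:** the top and wrist cameras differed by about 2–3 mm on the roll's position. I used the wrist camera throughout. No check failed.

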